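# Fit the shelf of a dry thaw bath, load the bottles and lock the probe arm

## Task

Make the dry thaw bath ready for the next batch: pull up the T-handle of the probe arm's locking plunger and twist it so that it stays out, swing the arm right clear of the well, then tilt the oversize perforated shelf in through the well's mouth and settle it flat on its ledges. Stand every squat wide-cap bottle upright on the shelf (there are two to four), then swing the arm back over the well up to its stop and twist the T-handle back so that the pin drops fully home. Leave the other things on the bench where they are.

Things in the scene. Friction and masses are not known exactly. Their poses are not given: they have to be found in the camera images.
- bath: Dry thaw bath: fixed white box with a steel deck, 340 x 244 x 120 mm. Origin at bench level under the middle of its well; x from the control panel (front) to the back, z up. The well is a pit 156 mm wide (y), its floor at z = 30 mm. The column of the probe arm stands behind it at x = 165, y = 30 mm (index plate of radius 36 mm, top at z = 203 mm)
- well_mouth (a point): middle of the well's mouth, at deck height (z = 120 mm). The mouth is 180 mm long (x from -90 to +90 mm in the bath's frame), but below the deck the pit is 214 mm long (x from -107 to +107 mm): a 4 mm thick steel rim (underside at z = 116 mm) overhangs each end by 17 mm
- ledge_front (a point): top of the front ledge, at its inner edge: bath x = -80, z = 66 mm. The ledge runs across the whole end of the well, from x = -80 to the end wall at -107 mm, 50 mm below the rim's underside
- ledge_back (a point): top of the back ledge, at its inner edge: bath x = +80, z = 66 mm, otherwise as the front one
- shelf: Perforated steel plate 194 (x) x 140 (y) x 4 mm, 0.3 to 0.5 kg, flat on the bench at first; either way round will do. Origin: middle of the underside, z up. Handle: black bar 80 mm along y, 12 mm thick, 14 mm tall, its middle 57 mm above the origin, on posts at y = +-32 mm. Longer than the mouth: goes in tilted about its y axis, one end under one rim, then the other end down past the other rim
- probe_arm (a joint): swivel of the temperature probe's arm on its column, rad: 0 = over the well (a stop), 1.5 = swung clear, pointing to the bath's +y (a stop); seen from above it opens clockwise. Turns with little friction (0.04 N m) and stays where it is left, but only while the plunger's pin is out
- swivel_axis (a point): point on the upright axis of the arm's swivel, at the underside of the arm (the arm is 12 mm thick)
- probe_grip (a point): where to take the arm: on the axis of the probe, an upright black cylinder of diameter 30 mm at the arm's end, 150 mm from the swivel axis. The point is 12 mm below its flat top and 22 mm above the arm's top; under the arm the probe hangs down to 177 mm above the bench
- plunger (a joint): how far the spring-loaded locking pin is pulled up, m: 0 = fully down, at most 0.014. The spring pulls down with 5 N at 0 and 8 N when out. Down in a hole of the index plate it locks the arm; holes at arm angles 0, 0.75 and 1.5 rad. Between holes a released pin rests on the plate and reads 0.006. Held out by its twisted T-handle it reads 0.009
- tee (a joint): turn of the plunger's T-handle, rad, counterclockwise from above, -1.6 to 1.6: 0 = bar along the arm, cross pin over its slot. Turns only when pulled up more than 9 mm (say 11 to 13); turned either way by more than 0.7 (a quarter turn is proper) and let go, the cross pin sits on the sleeve and the pin stays out. Turned back to within 0.1 of 0 it drops home by the spring
- tee_grip (a point): where to take the plunger's T-handle, 1 mm above the middle of its black bar, 44 mm long (this point's x), 12 mm thick, 16 mm tall; 26 mm from the swivel axis towards the probe. The steel sleeve under it (23 mm wide) ends 22 mm below this point while the pin is down
- tube_rack: bystander: tube rack 70 x 120 x 60 mm
- timer: bystander: bench timer 60 x 75 x 22 mm
- marker: bystander: marker pen 120 mm long
- wash_bottle: bystander: tall wash bottle with a bent spout, diameter 72 mm, 205 mm tall
- bottle0: squat white plastic reagent bottle, all alike, 96 mm tall, 0.08 to 0.17 kg: body of diameter 50 mm up to 54 mm, shoulder, then a grey screw cap of diameter 36 mm from 70 to 96 mm. Origin at the middle of its foot, z up. Stands on the bench at the start, or is absent
- bottle1: squat white plastic reagent bottle, all alike, 96 mm tall, 0.08 to 0.17 kg: body of diameter 50 mm up to 54 mm, shoulder, then a grey screw cap of diameter 36 mm from 70 to 96 mm. Origin at the middle of its foot, z up. Stands on the bench at the start, or is absent
- bottle2: squat white plastic reagent bottle, all alike, 96 mm tall, 0.08 to 0.17 kg: body of diameter 50 mm up to 54 mm, shoulder, then a grey screw cap of diameter 36 mm from 70 to 96 mm. Origin at the middle of its foot, z up. Stands on the bench at the start, or is absent
- bottle3: squat white plastic reagent bottle, all alike, 96 mm tall, 0.08 to 0.17 kg: body of diameter 50 mm up to 54 mm, shoulder, then a grey screw cap of diameter 36 mm from 70 to 96 mm. Origin at the middle of its foot, z up. Stands on the bench at the start, or is absent

How it is judged:
By the outcome, as a careful person would: the job done as asked, in the order asked, and still so for the second after the job is handed in, with the robot touching nothing.
Of bottle0, bottle1, bottle2, bottle3 only 2 to 4 are there at a start; the rules pass over those that are not, and their reading is None.
At some moment in a run one of bottle0, bottle1, bottle2, bottle3 may be knocked a few centimetres aside while the robot is not near it.
Once in a run the grip may slacken for a moment while it holds something.
It also fails if it takes over 210 s, if anything falls off the work surface, if the arm or the gripper's body presses on something with over 40 N, if the wrist force passes 120 N, or if a joint passes its speed limit or range.

## Robot

A 7-joint arm with a two-finger parallel gripper is mounted at the origin on the work surface. World frame = base frame: x ahead of the robot, y to its left, z up, the work surface at z = 0. Lengths are in m, angles in rad, forces in N, time in s.
With the tool pointing down it reaches from about 0.4 to 0.85 m from the base axis. Payload 10.4 kg.
Tool frame: the origin (TCP) lies midway between the tips of the shut fingers; the grasp point (between the pads) lies 19 mm behind it; z points along the fingers, y is the line along which they close (so a half turn about z gives the same grasp; the last joint's range is limited). The gripper opens to 85 mm and grips with 20 to 120 N. Pads are 22 mm wide; open, the fingers measure 114 mm over their backs; the gripper's body (76 mm by 85 mm) begins 54 mm behind the grasp point. The pads swing forward as they close: fully open they stand 13 mm farther back than shut.
Start: joints at [-1.36, 0.332, -0.065, 1.46, 0.022, 1.35, -0.088], TCP at [0.145, 0.608, 0.231] pointing down, gripper open.
Joint ranges: [-2.6, 2.6], [-0.5, 2.12], [-1.47, 1.34], [0.16, 2.42], [-1.27, 4.41], [0.06, 2.06], [-2.6, 2.6]. Speed limits (rad/s): [2.22, 2.22, 2.79, 2.79, 3.14, 3.14, 3.14].

## Interface

Orientations are given as a unit quaternion [x, y, z, w].
In Python, from workcell import monitor, eyes, manip gives the robot as it stands.
- The arm moves only by the tool send_rows, never from a script. Its arguments are lists of equal length, an entry for each row: "offset": the shift along the tool's x, y, z in mm, a list of three; "roll": the turn about the tool's z in rad. In form: {"offset": [[tx, ty, tz], ...], "roll": [roll, ...]}. A call has exactly 5 rows; each row is the pose to reach, as a shift and turn from the pose commanded when the call began, along the tool's axes at that moment; what a row does not reach only later rows make up. A row lasts 1/12 s, in which the tool goes at most 41.7 mm and 7.16 degrees, less where a joint would pass 70% of its speed; a pose out of reach is approached as far as the arm can. A call with a gripper value outside its range is refused whole. "jaw" is the opening, from 0 (shut) to 1 (fully open), set as the call begins (left out, the last holds). The fingers move at their own pace and stop on an object; "newtons" is the grip in N (left out, the last holds). Time passes only in rows, so rows that repeat a pose let the fingers close, or fill a call up. It gives the time, the measured TCP pose, the force and the opening at its end, in the units of the state.
- monitor.get_obs(): the state, without advancing time (a new reading comes with each control period).
- eyes.camera(name): name is "scene" or "side" or "wrist"; returns (picture, depth): 480x640x3 uint8, blue, green, red; 480x640 float32, m along the optical axis (not along the pixel's ray), 0 where there is no reading.
- eyes.camera_params(name): a dict with "fovy" (degrees; the focal length in pixels is half the picture's height over the tangent of half this angle, whatever the lens; pixels are square), "cx", "cy" (the principal point, pixels), "R" (3x3) and "t" (3): a world point X has camera coordinates R X + t. Camera axes: x right, y down, z forward; pixel columns grow to the right and rows downward; lengths in m; the calibration is good to about 2 mm. A picture is of the moment at which its call begins: read the wrist's pose just before it. camera_params takes no time and is no camera call; for the wrist camera it gives the pose at the moment of the call.
- manip.hand_in(): hands the job in, once; it reports no verdict.
The state is a dict: "clock": time; "joint_pos": joint angles; "joint_velocities": joint speeds; "tau": joint torques, N m; "position": TCP position; "ee_rot": TCP orientation; "ft_force": force on the tool from outside, world axes, zero at the start; "torque": the same for the moment, N m; "grip_width": opening from 0.0 (shut) to 1.0 (fully open).
Only numpy, scipy, OpenCV 4.12 (cv2) and the standard library are available. Lean on these libraries where they do the work, as an engineer would, in place of code of your own. Each camera call takes 0.05 s, during which the arm holds its last target. There are 200 camera calls.

## Working session

There is one attempt and no reset: what is moved stays moved. The work goes in short steps, Python scripts to look and compute and a tool call to move; the robot and the scene stay as the last step left them, time stands still between calls to the robot, and variables do not carry over. Pictures are saved under pics/ and viewed, on a budget of 14 in all, crops included, one or two more only if the job needs it, and the job is handed in when it is done.

Besides the shell and the picture viewer there is one more tool, called after ">>>" as name(argument=value, ...) on one line, values as JSON. send_rows: Moves the arm, as the interface text tells. Its arguments: {"type":"object","properties":{"offset":{"type":"array"},"roll":{"type":"array"},"jaw":{"type":"number"},"newtons":{"type":"number"}},"required":["offset","roll"]}

```bash
mkdir -p pics; ls
cat > h.py <<'E'
import numpy as np, cv2, sys
sys.path.insert(0,'.')
from workcell import monitor, eyes, manip
from scipy.spatial.transform import Rotation as Rn
def grab(name,fn=None):
    P=eyes.camera_params(name); im,d=eyes.camera(name)
    if fn: cv2.imwrite('pics/'+fn,im); np.savez('pics/'+fn+'.npz',im=im,d=d,**{k:np.array(v) for k,v in P.items()})
    return im,d,P
def K(P): return 240/np.tan(np.radians(P['fovy'])/2)
def world(d,P):
    f=K(P); v,u=np.mgrid[:480,:640]
    c=np.stack([(u-P['cx'])/f*d,(v-P['cy'])/f*d,d],-1)
    return (c-np.array(P['t']))@np.array(P['R'])
def proj(X,P):
    c=np.array(P['R'])@np.array(X)+np.array(P['t']); f=K(P)
    return c[0]/c[2]*f+P['cx'],c[1]/c[2]*f+P['cy']
E
python3 - <<'E'
from h import *
o=monitor.get_obs(); print({k:np.round(v,3) for k,v in o.items()})
ims=[]
for n in ('scene','side','wrist'):
    im,d,P=grab(n,n+'0.png'); print(n,P['fovy'],P['cx'],P['cy'],np.round(P['R'],3).tolist(),np.round(P['t'],3))
E
```

```text
pics
{'clock': np.float64(0.0), 'joint_pos': array([-1.36 ,  0.333, -0.065,  1.461,  0.022,  1.35 , -0.088]), 'joint_velocities': array([-0.   ,  0.002,  0.001,  0.001, -0.001, -0.002, -0.   ]), 'tau': array([-1.0000e-03, -6.2545e+01,  4.9000e-02, -3.9161e+01,  1.6000e-02,
        1.0000e-02, -0.0000e+00]), 'position': array([0.145, 0.608, 0.23 ]), 'ee_rot': array([ 0.117,  0.993, -0.001, -0.   ]), 'ft_force': array([ 0.433, -0.173,  0.128]), 'torque': array([-0.02 , -0.023,  0.042]), 'grip_width': np.float64(1.004)}
scene 47.98443619947367 329.7133376389002 240.1460791288693 [[-0.193, 0.981, 0.015], [0.786, 0.164, -0.596], [-0.588, -0.104, -0.802]] [ 0.18  -0.259  1.876]
side 42.13462308108752 326.8783689172068 236.42979497489415 [[0.877, -0.479, 0.015], [-0.349, -0.66, -0.666], [0.329, 0.579, -0.746]] [-0.472  0.23   1.574]
wrist 59.970594547861666 320.4456250568079 245.68758764775848 [[0.232, 0.973, -0.0], [0.937, -0.224, 0.27], [0.263, -0.063, -0.963]] [-0.624 -0.036  0.378]
```

View pics/scene0.png

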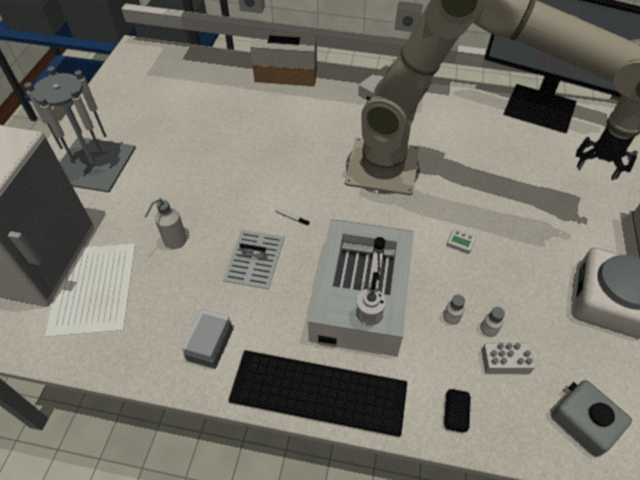

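View pics/side0.png

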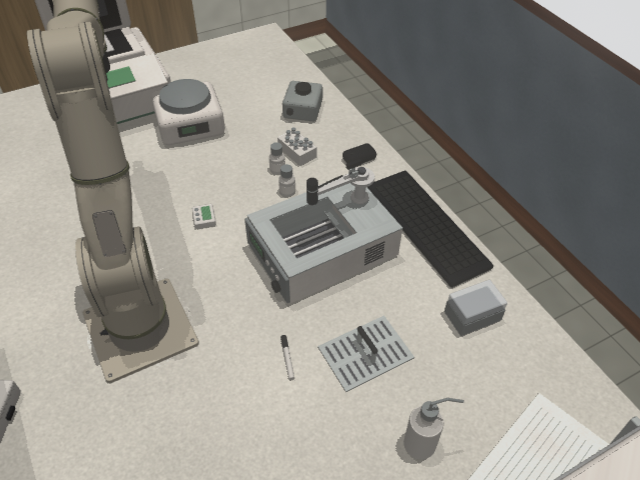

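The scene view shows two bottles (456,308 and 493,320), the shelf at (254,258), the bath at (362,285), and the probe arm with its probe at (379,244) and column at (370,300). The side view agrees. Next I measure from both depth maps.

```bash
cat > m.py <<'E'
from h import *
def load(fn):
    z=np.load('pics/'+fn+'.npz'); P={k:z[k] for k in ('fovy','cx','cy','R','t')}; return z['im'],z['d'],P
if __name__=='__main__':
  for n in ('scene','side'):
    im,d,P=load(n+'0.png'); W=world(d,P); W[d==0]=np.nan
    def px(u,v): print('  ',n,(u,v),np.round(W[v,u],3))
    for p in ([(456,300),(493,313),(254,247),(379,241),(370,297),(320,260),(165,208)] if n=='scene' else [(277,148),(287,172),(368,340),(312,182),(355,172),(280,255),(430,408)]): px(*p)
    X=W.reshape(-1,3); X=X[~np.isnan(X).any(1)]
    def rect(m,name):
        Q=X[m]; 
        if len(Q)<5: print(name,len(Q));return
        (c,s,a)=cv2.minAreaRect((Q[:,:2]*1000).astype(np.float32)); print(n,name,len(Q),np.round(c,1),np.round(s,1),round(a,2),'z',np.round(np.median(Q[:,2])*1000,1))
    reg=lambda x0,x1,y0,y1:(X[:,0]>x0)&(X[:,0]<x1)&(X[:,1]>y0)&(X[:,1]<y1)
    z=X[:,2]
    rect(reg(.2,.85,-.25,.25)&(abs(z-.12)<.006),'deck')
    rect(reg(.2,.85,-.5,-.1)&(z>.002)&(z<.012),'shelf')
    rect(reg(.2,.85,-.5,-.1)&(z>.045)&(z<.075),'handle')
    rect(reg(.2,.85,-.25,.25)&(z>.225)&(z<.3),'high')
    rect(reg(.2,.85,.1,.5)&(z>.088)&(z<.11),'caps')
E
python3 m.py
```

```text
scene (456, 300) [nan nan nan]
   scene (493, 313) [0.569 0.368 0.093]
   scene (254, 247) [ 0.468 -0.32   0.06 ]
   scene (379, 241) [0.51  0.041 0.245]
   scene (370, 297) [0.668 0.043 0.228]
   scene (320, 260) [ 0.432 -0.129 -0.002]
   scene (165, 208) [ 0.46  -0.572  0.168]
scene deck 5681 [533.   12.3] [347.8 244.5] 1.35 z 119.3
scene shelf 4350 [ 525.2 -300.7] [649.7 398.5] 0.0 z 3.7
scene handle 564 [ 659.6 -243.2] [295.2 374.3] 82.1 z 61.3
scene high 302 [587.1  45.8] [175.4  29.5] 3.1 z 248.8
scene caps 345 [527.2 250.2] [295.6 355.6] 89.32 z 94.9
   side (277, 148) [0.56  0.362 0.098]
   side (287, 172) [0.544 0.261 0.087]
   side (368, 340) [ 0.465 -0.336  0.064]
   side (312, 182) [0.511 0.038 0.248]
   side (355, 172) [0.634 0.031 0.236]
   side (280, 255) [ 0.375 -0.044  0.122]
   side (430, 408) [ 0.447 -0.59   0.18 ]
side deck 5066 [526.3   9.3] [354.4 253.9] 1.71 z 119.8
side shelf 9681 [ 524.8 -300.6] [398.8 649.5] 89.99 z 3.8
side handle 1492 [ 591.2 -257.8] [311.8 480.5] 89.69 z 61.5
side high 346 [580.4  40.2] [175.1  33. ] 3.27 z 248.3
side caps 205 [483.2 231.2] [369.9  86.3] 52.89 z 95.3
```

>>> send_rows(offset=[[0,0,-40],[0,0,-80],[0,0,-120],[0,0,-160],[0,0,-190]], roll=[-0.05,-0.1,-0.15,-0.2,-0.26])

```text
clock: 0.57
position: [0.1448, 0.6078, 0.4249]
ee_rot: [-0.014, 1.0, 0.001, 0.0]
ft_force: [-0.3, 0.7, 0.6]
grip_width: 0.998
```

>>> send_rows(offset=[[-27,-29,0],[-54,-58,0],[-81,-87,0],[-108,-116,0],[-135,-145,0]], roll=[0,0,0,0,0])

```text
clock: 0.98
position: [0.2846, 0.4649, 0.4212]
ee_rot: [-0.013, 1.0, 0.0, -0.0]
ft_force: [-0.3, 0.1, 0.0]
grip_width: 1.001
```

>>> send_rows(offset=[[-27,-29,0],[-54,-58,0],[-81,-87,0],[-108,-116,0],[-135,-145,0]], roll=[0,0,0,0,0])

```text
clock: 1.4
position: [0.4233, 0.3234, 0.4213]
ee_rot: [-0.013, 1.0, 0.0, -0.0]
ft_force: [1.1, 0.6, -0.4]
grip_width: 1.003
```

>>> send_rows(offset=[[0,0,0],[0,0,0],[0,0,0],[0,0,0],[0,0,0]], roll=[0,0,0,0,0])

```text
clock: 1.82
position: [0.4213, 0.3263, 0.4212]
ee_rot: [-0.014, 1.0, 0.0, -0.0]
ft_force: [-0.3, -0.9, -0.4]
grip_width: 1.0
```

Run:
```python
from h import *
o=monitor.get_obs(); print(o['position'],Rn.from_quat(o['ee_rot']).as_matrix().round(3).tolist(),o['clock'])
im,d,P=grab('wrist','w1.png'); R=np.array(P['R']); print('cam',-R.T@np.array(P['t']),R.round(3).tolist())
for X in [(.55,.26,.096),(.565,.365,.096),(.66,.04,.23),(.51,.04,.24),(.48,-.32,.06)]: print(X,np.round(proj(X,P)))
print((d>0).mean())
```

```text
[0.42134588 0.32632573 0.42117213] [[-1.0, -0.029, -0.0], [-0.029, 1.0, 0.0], [0.0, 0.0, -1.0]] 1.8167
cam [0.35386741 0.32394215 0.56419641] [[-0.028, 1.0, 0.001], [0.963, 0.027, 0.27], [0.27, 0.008, -0.963]]
(0.55, 0.26, 0.096) [263. 296.]
(0.565, 0.365, 0.096) [349. 310.]
(0.66, 0.04, 0.23) [ 18. 449.]
(0.51, 0.04, 0.24) [-20. 311.]
(0.48, -0.32, 0.06) [-203.  220.]
0.9958854166666666
```

>>> send_rows(offset=[[0,-40,0],[0,-80,0],[0,-120,0],[0,-160,0],[0,-200,0]], roll=[0,0,0,0,0])

```text
clock: 2.28
position: [0.427, 0.124, 0.4214]
ee_rot: [-0.014, 1.0, 0.0, 0.0]
ft_force: [1.2, -0.1, 0.5]
grip_width: 1.0
```

>>> send_rows(offset=[[-10,-40,0],[-20,-80,0],[-20,-85,0],[-20,-85,0],[-20,-85,0]], roll=[0,0,0,0,0])

```text
clock: 2.7
position: [0.4496, 0.0418, 0.4213]
ee_rot: [-0.014, 1.0, 0.0, 0.0]
ft_force: [-0.6, 0.8, -0.1]
grip_width: 0.993
```

Run:
```python
from h import *; from m import load
grab('wrist','w2.png')
def top(fn,m,name):
    im,d,P=load(fn); W=world(d,P); W[d==0]=np.nan
    M=m(W).astype(np.uint8); n,l,s,c=cv2.connectedComponentsWithStats(M)
    for i in range(1,n):
        if s[i,4]<60: continue
        Q=W[l==i]; c_,sz,a=cv2.minAreaRect((Q[:,:2]*1000).astype(np.float32)); print(name,s[i,4],np.round(c_,1),np.round(sz,1),round(a,2),'z',np.round(np.nanmedian(Q[:,2])*1000,1),np.round(np.nanmean(Q[:,:2],0)*1000,1))
top('w1.png',lambda W:(abs(W[...,2]-.096)<.006)&(W[...,1]>.15),'cap')
top('w2.png',lambda W:(abs(W[...,2]-.12)<.004),'deck')
top('w2.png',lambda W:(W[...,2]>.225),'high')
top('w2.png',lambda W:(abs(W[...,2]-.203)<.003),'plate')
```

```text
cap 6684 [404.  640.1] [219.2  89.6] 13.12 z 98.6 [404.7 643.2]
cap 677 [548.4 272.7] [34.9 35.3] 2.92 z 96.4 [547.4 272.8]
cap 651 [565.1 377.3] [35.  34.7] 61.43 z 96.5 [564.3 377.1]
deck 37782 [534.4  10.2] [341.4 244.9] 1.2 z 120.7 [518.9   9. ]
high 1328 [512.1  39.7] [29.9 29.5] 73.84 z 251.0 [509.2  39.9]
high 55917 [536.1  15.4] [140.7 246. ] 74.81 z 490.7 [443.5  40.8]
plate 711 [657.5  18.6] [21.5 57.1] 84.52 z 203.6 [656.6  19. ]
plate 726 [657.7  67.2] [59.5 22.1] 4.83 z 203.7 [656.3  67. ]
```

View pics/w2.png

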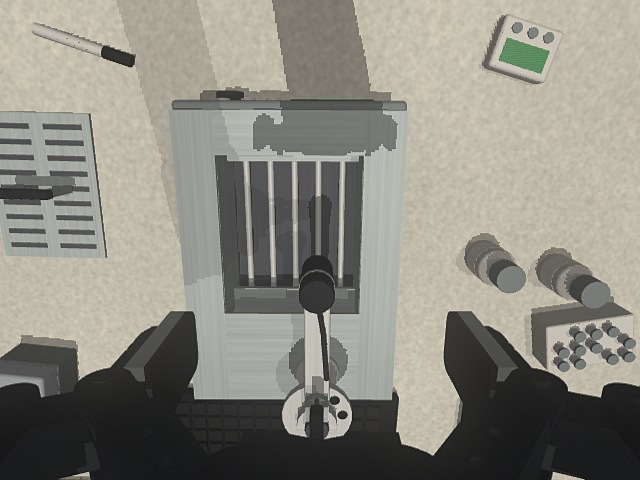

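The wrist view shows the well (218–362, 157–313), the probe at (317,290), the column at (317,412), two bottles, and the shelf at the left. Next I get closer to the tee.

>>> send_rows(offset=[[-30,0,10],[-60,0,20],[-90,0,30],[-110,0,40],[-110,0,40]], roll=[0,0,0,0,0])

```text
clock: 3.17
position: [0.5613, 0.0466, 0.3771]
ee_rot: [-0.015, 1.0, -0.001, -0.003]
ft_force: [0.3, -0.1, -1.7]
grip_width: 1.0
```

>>> send_rows(offset=[[0,0,0],[0,0,0],[0,0,0],[0,0,0],[0,0,0]], roll=[0,0,0,0,0])

```text
clock: 3.58
position: [0.5593, 0.0439, 0.3821]
ee_rot: [-0.013, 1.0, 0.001, 0.001]
ft_force: [-0.8, 0.1, -0.2]
grip_width: 0.998
```

Run:
```python
from h import *; from m import load
o=monitor.get_obs(); print(o['position'],o['joint_pos'].round(2))
im,d,P=grab('wrist','w3.png'); W=world(d,P); W[d==0]=np.nan
m=(np.hypot(W[...,0]-.66,W[...,1]-.043)<.06)&(W[...,2]>.205)&(W[...,2]<.28)
for z in np.arange(.205,.27,.005):
    k=m&(abs(W[...,2]-z)<.0025)
    if k.sum()>10:
        c,s,a=cv2.minAreaRect((W[k][:,:2]*1000).astype(np.float32)); print(round(z,3),k.sum(),np.round(c,1),np.round(s,1),round(a,1))
ys,xs=np.where(m); print(xs.min(),xs.max(),ys.min(),ys.max())
k=(abs(W[...,2]-.203)<.003)&(abs(W[...,0]-.66)<.08)&(abs(W[...,1]-.04)<.08)
Q=(W[k][:,:2]*1000).astype(np.float32); print('plate',cv2.minEnclosingCircle(Q),Q.min(0),Q.max(0))
im2,d2,P2=load('w2.png'); W2=world(d2,P2); 
k=(abs(W2[...,2]-.12)<.004); u=W2[...,0];v=W2[...,1]
# mouth edges
for yy in (-.04,.0,.07): 
    q=k&(abs(v-yy)<.004); x=np.sort(u[q]); g=np.diff(x); i=g.argmax(); print('mouth x',yy,x[i],x[i+1])
for xx in (.43,.47,.54,.56):
    q=k&(abs(u-xx)<.004); x=np.sort(v[q]); g=np.diff(x); i=g.argmax(); print('mouth y',xx,x[i],x[i+1])
cv2.imwrite('pics/w3c.png',cv2.resize(im[200:480,150:490],None,fx=2,fy=2))
```

```text
[0.55934152 0.04390363 0.38214707] [-0.61  0.16  0.52  1.39 -0.08  1.61  1.5 ]
0.205 55 [660.8  44.6] [60.8 63. ] 23.3
0.21 37 [651.6  44.5] [38.2 12. ] 82.9
0.215 858 [640.8  43.2] [39.1 81. ] 89.6
0.22 798 [640.5  45.9] [38.  80.1] 83.0
0.225 297 [636.5  42.9] [71.5 23.5] 0.6
0.23 30 [641.8  35.7] [18.5 38.5] 62.0
0.235 220 [636.7  42.7] [16.8 20.8] 1.3
0.25 22 [616.   41.9] [ 2.7 11.5] 6.8
0.255 48 [615.9  41.9] [ 2.9 11.4] 5.2
0.26 264 [636.3  42.4] [44.  11.5] 1.6
0.265 699 [635.9  42.7] [42.6 10.8] 2.2
276 355 272 370
plate ((662.6168212890625, 43.19715118408203), 36.09321594238281) [629.22003    8.171714] [698.52167  78.80826]
mouth x -0.04 0.4093819069025311 0.58932916588707
mouth x 0.0 0.40830494458251 0.588415866041029
mouth x 0.07 0.4074986717533896 0.586820743262974
mouth y 0.43 -0.06913521738387357 0.08569027881790134
mouth y 0.47 -0.06842492480642225 0.08630653608745856
mouth y 0.54 -0.06669830768409962 0.08802862517038997
mouth y 0.56 -0.06612381671346335 0.08870321876139056
```

View pics/w3c.png

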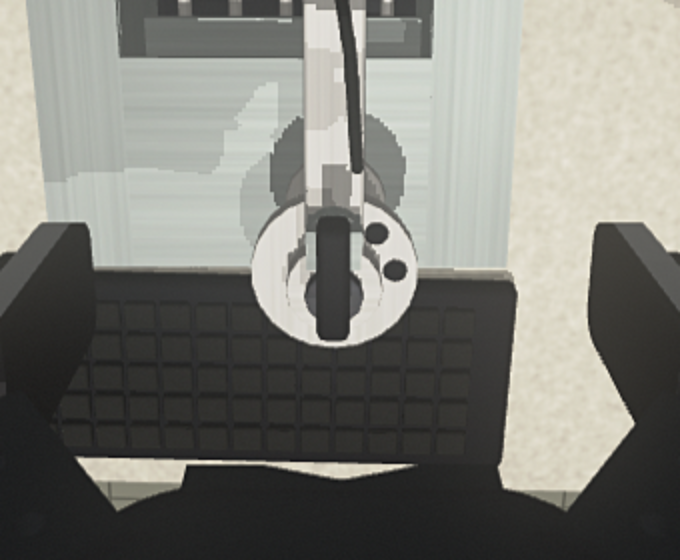

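The crop shows the T-bar along the arm at about (333,275), which is world (0.636, 0.0426) with its top at 0.264. I move onto it now.

>>> send_rows(offset=[[-30,-1,0],[-60,-2,20],[-77,-3,45],[-77,-3,70],[-77,-3,90]], roll=[0,0,0,0,0])

```text
clock: 4.05
position: [0.6369, 0.0426, 0.2889]
ee_rot: [-0.013, 1.0, -0.0, -0.001]
ft_force: [0.0, 1.0, -0.2]
grip_width: 0.997
```

>>> send_rows(offset=[[0,0,20],[0,0,40],[0,0,51],[0,0,51],[0,0,51]], roll=[0,0,0,0,0])

```text
clock: 4.47
position: [0.6367, 0.0429, 0.2408]
ee_rot: [-0.013, 1.0, 0.0, -0.0]
ft_force: [-0.6, -0.5, 1.5]
grip_width: 0.997
```

>>> send_rows(offset=[[0,0,0],[0,0,0],[0,0,0],[0,0,0],[0,0,0]], roll=[0,0,0,0,0])

```text
clock: 4.88
position: [0.6369, 0.0427, 0.2407]
ee_rot: [-0.013, 1.0, 0.0, 0.0]
ft_force: [-0.9, -0.0, -0.4]
grip_width: 1.001
```

>>> send_rows(offset=[[0,0,0],[0,0,0],[0,0,0],[0,0,0],[0,0,0]], roll=[0,0,0,0,0], jaw=0, newtons=60)

```text
clock: 5.3
position: [0.6368, 0.0427, 0.2403]
ee_rot: [-0.013, 1.0, 0.0, -0.0]
ft_force: [0.5, 1.0, -1.0]
grip_width: 0.302
```

>>> send_rows(offset=[[0,0,0],[0,0,0],[0,0,0],[0,0,0],[0,0,0]], roll=[0,0,0,0,0])

```text
clock: 5.72
position: [0.6368, 0.0429, 0.2404]
ee_rot: [-0.013, 1.0, 0.0, 0.0]
ft_force: [-0.2, 0.2, 1.9]
grip_width: 0.126
```

>>> send_rows(offset=[[0,0,-3],[0,0,-6],[0,0,-9],[0,0,-12.5],[0,0,-12.5]], roll=[0,0,0,0,0])

```text
clock: 6.13
position: [0.6366, 0.0429, 0.2529]
ee_rot: [-0.013, 1.0, 0.0, -0.0]
ft_force: [2.1, 2.4, -9.8]
grip_width: 0.13
```

>>> send_rows(offset=[[0,0,0],[0,0,0],[0,0,0],[0,0,0],[0,0,0]], roll=[-0.1,-0.2,-0.3,-0.4,-0.5])

```text
clock: 6.55
position: [0.6366, 0.0431, 0.2522]
ee_rot: [-0.263, 0.965, 0.0, -0.0]
ft_force: [2.4, 2.2, -8.8]
grip_width: 0.121
```

>>> send_rows(offset=[[0,0,0],[0,0,0],[0,0,0],[0,0,0],[0,0,0]], roll=[-0.1,-0.2,-0.3,-0.4,-0.5])

```text
clock: 6.97
position: [0.6365, 0.0432, 0.2522]
ee_rot: [-0.493, 0.87, 0.0, -0.0]
ft_force: [1.6, 4.1, -9.2]
grip_width: 0.128
```

>>> send_rows(offset=[[0,0,0],[0,0,0],[0,0,0],[0,0,0],[0,0,0]], roll=[-0.1,-0.2,-0.3,-0.4,-0.5])

```text
clock: 7.38
position: [0.6369, 0.0439, 0.2483]
ee_rot: [-0.601, 0.799, 0.001, -0.011]
ft_force: [-5.5, -3.6, 30.6]
grip_width: 0.125
```

>>> send_rows(offset=[[0,0,0],[0,0,0],[0,0,0],[0,0,0],[0,0,0]], roll=[-0.05,-0.05,-0.05,-0.05,-0.05])

```text
clock: 7.8
position: [0.637, 0.0444, 0.2483]
ee_rot: [-0.62, 0.784, 0.001, -0.011]
ft_force: [-3.9, 1.1, 34.7]
grip_width: 0.124
```

Run:
```python
from h import *
o=monitor.get_obs(); print({k:np.round(v,3) for k,v in o.items()})
```

```text
{'clock': np.float64(7.8), 'joint_pos': array([ 0.301,  0.437, -0.621,  1.35 ,  0.257,  1.454,  2.599]), 'joint_velocities': array([-0.01 , -0.003,  0.012,  0.   ,  0.001, -0.001, -0.002]), 'tau': array([  1.366, -43.775,  -4.319, -24.2  ,   0.742,  -1.04 ,  -0.059]), 'position': array([0.637, 0.044, 0.248]), 'ee_rot': array([-0.62 ,  0.784,  0.001, -0.011]), 'ft_force': array([-3.919,  1.105, 34.674]), 'torque': array([0.294, 0.804, 0.022]), 'grip_width': np.float64(0.124)}
```

>>> send_rows(offset=[[0,0,1],[0,0,1],[0,0,1],[0,0,1],[0,0,1]], roll=[0.1,0.2,0.25,0.25,0.25])

```text
clock: 8.22
position: [0.6371, 0.0447, 0.2483]
ee_rot: [-0.517, 0.856, -0.001, -0.011]
ft_force: [-5.4, 0.3, 38.4]
grip_width: 0.129
```

>>> send_rows(offset=[[0,0,0],[0,0,0],[0,0,0],[0,0,0],[0,0,0]], roll=[0,0,0,0,0], jaw=0.5)

```text
clock: 8.63
position: [0.6339, 0.0437, 0.2393]
ee_rot: [-0.518, 0.855, 0.002, -0.017]
ft_force: [-0.7, -0.4, -0.2]
grip_width: 0.498
```

>>> send_rows(offset=[[0,0,0],[0,0,-15],[0,0,-40],[0,0,-70],[0,0,-100]], roll=[0,0,0.1,0.2,0.3])

```text
clock: 9.05
position: [0.6368, 0.0451, 0.3403]
ee_rot: [-0.382, 0.924, 0.0, -0.017]
ft_force: [0.2, 0.3, 0.6]
grip_width: 0.499
```

>>> send_rows(offset=[[0,0,0],[0,0,0],[0,0,0],[0,0,0],[0,0,0]], roll=[0.1,0.2,0.3,0.4,0.5])

```text
clock: 9.47
position: [0.6371, 0.0453, 0.3393]
ee_rot: [-0.142, 0.99, -0.004, -0.016]
ft_force: [-0.2, 0.1, 0.0]
grip_width: 0.499
```

>>> send_rows(offset=[[0,0,0],[0,0,0],[0,0,0],[0,0,0],[0,0,0]], roll=[0.1,0.2,0.3,0.4,0.5])

```text
clock: 9.88
position: [0.6371, 0.0453, 0.3393]
ee_rot: [0.108, 0.994, -0.008, -0.015]
ft_force: [-0.5, -0.6, -0.2]
grip_width: 0.498
```

```bash
cat >> h.py <<'E'
def go(x,y,z,yaw=None,show=True):
    "offset (mm, tool axes) to world target; yaw = direction of tool x in world minus pi; roll needed"
    o=monitor.get_obs(); R=Rn.from_quat(o['ee_rot']).as_matrix(); t=R.T@(np.array([x,y,z])-o['position'])*1000
    cur=np.arctan2(-R[1,0],-R[0,0]); r=0 if yaw is None else -(yaw-cur)
    print('pos',o['position'].round(4),'yaw',round(cur,3),'tiltz',R[:,2].round(3),'-> offset',t.round(1),'roll',round((r+np.pi)%(2*np.pi)-np.pi,3),'q7',o['joint_pos'][6].round(2),'t',o['clock'].round(1))
E
python3 - <<'E'
from h import *
go(.50,.04,.35,.022)
E
```

```text
Traceback (most recent call last):
  File "h.py", line 21, in go
    print('pos',o['position'].round(4),'yaw',round(cur,3),'tiltz',R[:,2].round(3),'-> offset',t.round(1),'roll',round((r+np.pi)%(2*np.pi)-np.pi,3),'q7',o['joint_pos'][6].round(2),'t',o['clock'].round(1))
                                                                                                                                                                                       ^^^^^^^^^^^^^^^^
AttributeError: 'float' object has no attribute 'round'
```

```bash
sed -i "s/o\['clock'\].round(1)/round(o['clock'],1)/" h.py
python3 - <<'E'
from h import *
go(.56,.04,.38,.022)
E
```

```text
pos [0.6371 0.0453 0.3393] yaw -0.216 tiltz [-0.031 -0.013 -0.999] -> offset [ 75.2 -22.5 -38.2] roll -0.238 q7 1.12 t 9.9
```

>>> send_rows(offset=[[15,-5,-8],[30,-9,-16],[45,-14,-24],[60,-18,-32],[75,-22,-38]], roll=[-0.05,-0.1,-0.15,-0.2,-0.24])

```text
clock: 10.3
position: [0.5597, 0.04, 0.3805]
ee_rot: [-0.016, 1.0, -0.006, -0.015]
ft_force: [0.1, 0.7, 0.4]
grip_width: 0.496
```

>>> send_rows(offset=[[0,0,0],[0,0,0],[0,0,0],[0,0,0],[0,0,0]], roll=[0,0,0,0,0], jaw=0.7)

```text
clock: 10.72
position: [0.5607, 0.04, 0.3792]
ee_rot: [-0.014, 1.0, -0.006, -0.016]
ft_force: [-0.7, 0.0, -0.2]
grip_width: 0.698
```

Run:
```python
from h import *
go(.5125,.0398,.29,.022); go(.5125,.0398,.217,.022)
im,d,P=grab('wrist','w4.png'); W=world(d,P); W[d==0]=np.nan
m=(np.hypot(W[...,0]-.636,W[...,1]-.043)<.04)&(W[...,2]>.255)&(W[...,2]<.29)
Q=W[m]; print(m.sum(),cv2.minAreaRect((Q[:,:2]*1000).astype(np.float32)),np.median(Q[:,2]))
```

```text
pos [0.5607 0.04   0.3792] yaw 0.029 tiltz [-0.032 -0.013 -0.999] -> offset [45.2  2.2 90.7] roll 0.007 q7 1.38 t 10.7
pos [0.5607 0.04   0.3792] yaw 0.029 tiltz [-0.032 -0.013 -0.999] -> offset [ 42.9   3.1 163.6] roll 0.007 q7 1.38 t 10.7
1449 ((636.457275390625, 43.86417770385742), (44.192745208740234, 12.4777193069458), 62.99199295043945) 0.2714259507836581
```

The tee stands 9 mm higher and is turned 1.06 rad, so the pin is held out. Next I take the probe.

>>> send_rows(offset=[[20,1,20],[45,2,50],[45,2,75],[45,2,91],[45,2,91]], roll=[0,0,0,0,0])

```text
clock: 11.18
position: [0.5109, 0.0391, 0.287]
ee_rot: [-0.015, 1.0, -0.006, -0.018]
ft_force: [-0.4, 0.1, 0.6]
grip_width: 0.7
```

>>> send_rows(offset=[[-1,0,25],[-2,1,50],[-2,1,73],[-2,1,73],[-2,1,73]], roll=[0,0,0,0,0])

```text
clock: 11.6
position: [0.5124, 0.0397, 0.2179]
ee_rot: [-0.015, 1.0, -0.006, -0.016]
ft_force: [0.0, 0.6, 1.7]
grip_width: 0.699
```

>>> send_rows(offset=[[0,0,0],[0,0,0],[0,0,0],[0,0,0],[0,0,0]], roll=[0,0,0,0,0], jaw=0, newtons=25)

```text
clock: 12.02
position: [0.5133, 0.04, 0.2194]
ee_rot: [-0.015, 1.0, -0.006, -0.014]
ft_force: [-0.4, -0.0, 6.0]
grip_width: 0.34
```

```bash
cat >> h.py <<'E'
def arc(th0,th1,ax=(.6627,.0432),r=.150,byaw=.022,n=5,rolls=True):
    "rows moving along the probe's arc from arm angle th0 to th1, shift from th0"
    o=monitor.get_obs(); R=Rn.from_quat(o['ee_rot']).as_matrix()
    p=lambda t:np.array([ax[0]-r*np.cos(byaw-t),ax[1]-r*np.sin(byaw-t),0])
    T=np.linspace(th0,th1,n+1)[1:]
    print([(R.T@(p(t)-p(th0))*1000).round(1).tolist() for t in T],[round(t-th0,3) for t in T])
E
python3 - <<'E'
from h import *
o=monitor.get_obs(); print(o['position'],o['ft_force'],o['grip_width'],o['joint_pos'].round(2)); arc(0,.5)
E
```

```text
[0.51330233 0.04002736 0.21939862] [-0.41274623 -0.01132356  5.97442885] 0.3397977853381846 [ 0.23  0.15 -0.44  1.72  0.07  1.31  1.38]
[[-0.9, 15.0, -0.2], [-3.2, 29.8, -0.4], [-7.0, 44.3, -0.7], [-12.3, 58.3, -1.0], [-18.9, 71.8, -1.4]] [np.float64(0.1), np.float64(0.2), np.float64(0.3), np.float64(0.4), np.float64(0.5)]
```

>>> send_rows(offset=[[-1,15,-4],[-3.2,29.8,-4.4],[-7,44.3,-4.7],[-12.3,58.3,-5],[-18.9,71.8,-5.4]], roll=[0.1,0.2,0.3,0.4,0.5])

```text
clock: 12.43
position: [0.5291, 0.1116, 0.2204]
ee_rot: [0.236, 0.971, -0.01, -0.014]
ft_force: [4.2, -4.3, -13.1]
grip_width: 0.34
```

>>> send_rows(offset=[[-0.9,15,-0.4],[-3.2,29.8,-0.8],[-7,44.3,-1.3],[-12.3,58.3,-1.8],[-18.9,71.8,-2.3]], roll=[0.1,0.2,0.3,0.4,0.5])

```text
clock: 12.85
position: [0.579, 0.1674, 0.2205]
ee_rot: [0.469, 0.883, -0.014, -0.011]
ft_force: [1.4, -3.6, -10.1]
grip_width: 0.345
```

Run:
```python
from h import *
o=monitor.get_obs(); p=o['position']; print(p,o['ft_force'].round(1),o['torque'].round(2),o['grip_width']); d=p[:2]-np.array([.6627,.0432]); print(np.hypot(*d),np.pi-np.arctan2(d[1],d[0])+.022); arc(1.0,1.49)
```

```text
[0.57895181 0.16737566 0.22054628] [  1.4  -3.6 -10.1] [ 0.07 -1.23  0.01] 0.34512604978720796
0.14977768384481158 0.9994361089142323
[[-0.7, 14.7, -0.5], [-2.9, 29.2, -1.0], [-6.5, 43.4, -1.5], [-11.5, 57.3, -2.0], [-17.8, 70.5, -2.5]] [np.float64(0.098), np.float64(0.196), np.float64(0.294), np.float64(0.392), np.float64(0.49)]
```

>>> send_rows(offset=[[-0.7,14.7,0.5],[-2.9,29.2,0],[-6.5,43.4,-0.5],[-11.5,57.3,-1],[-17.8,70.5,-1.5]], roll=[0.1,0.2,0.3,0.4,0.49])

```text
clock: 13.27
position: [0.6479, 0.1917, 0.2205]
ee_rot: [0.669, 0.743, -0.016, -0.006]
ft_force: [-0.3, -5.1, -1.7]
grip_width: 0.342
```

>>> send_rows(offset=[[0,0,0],[0,0,0],[0,0,0],[0,0,0],[0,0,0]], roll=[0,0,0,0,0], jaw=0.7)

```text
clock: 13.68
position: [0.6468, 0.1927, 0.2213]
ee_rot: [0.667, 0.745, -0.015, -0.007]
ft_force: [0.5, -0.2, 0.7]
grip_width: 0.703
```

>>> send_rows(offset=[[0,0,-25],[0,0,-60],[0,0,-90],[0,0,-120],[0,0,-150]], roll=[0,0,-0.1,-0.2,-0.3])

```text
clock: 14.1
position: [0.6511, 0.1944, 0.3727]
ee_rot: [0.546, 0.838, -0.013, -0.009]
ft_force: [1.0, 0.4, 0.2]
grip_width: 0.703
```

>>> send_rows(offset=[[0,0,0],[0,0,0],[0,0,0],[0,0,0],[0,0,0]], roll=[-0.12,-0.24,-0.36,-0.48,-0.6])

```text
clock: 14.52
position: [0.6513, 0.1945, 0.371]
ee_rot: [0.273, 0.962, -0.01, -0.013]
ft_force: [-0.6, -1.0, 0.4]
grip_width: 0.699
```

>>> send_rows(offset=[[0,0,0],[0,0,0],[0,0,0],[0,0,0],[0,0,0]], roll=[-0.12,-0.24,-0.36,-0.48,-0.59], jaw=1)

```text
clock: 14.93
position: [0.6513, 0.1944, 0.371]
ee_rot: [-0.018, 1.0, -0.006, -0.015]
ft_force: [-0.3, -0.8, -0.4]
grip_width: 1.0
```

Run:
```python
from h import *
go(.43,-.32,.38)
im,d,P=grab('scene','s1.png'); W=world(d,P); W[d==0]=np.nan
m=(W[...,2]>.236)&(W[...,2]<.262)&(abs(W[...,0]-.6)<.15)&(abs(W[...,1]-.1)<.16); Q=W[m]; print(m.sum(),np.nanmedian(Q,0))
cv2.imwrite('pics/s1c.png',cv2.resize(im[150:400,200:560],None,fx=2,fy=2))
```

```text
pos [0.6513 0.1944 0.371 ] yaw 0.036 tiltz [-0.03  -0.013 -0.999] -> offset [ 239.7 -506.2    4.2] roll 0.0 q7 1.11 t 14.9
155 [0.6534366  0.19301759 0.24953257]
```

View pics/s1c.png

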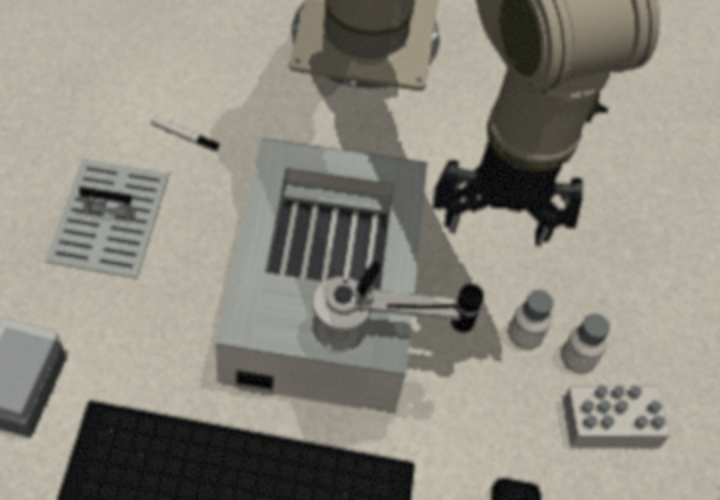

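The arm points to +y with its probe at (0.653, 0.193), and the T-bar is still crosswise. On to the shelf.

>>> send_rows(offset=[[16,-34,0],[32,-68,0],[48,-102,0],[64,-136,0],[80,-169,0]], roll=[0,0,0,0,0])

```text
clock: 15.4
position: [0.5754, 0.0216, 0.3754]
ee_rot: [-0.013, 1.0, -0.006, -0.015]
ft_force: [1.2, -0.3, -0.9]
grip_width: 1.001
```

>>> send_rows(offset=[[16,-34,0],[32,-68,0],[48,-102,0],[64,-136,0],[80,-169,0]], roll=[0,0,0,0,0])

```text
clock: 15.82
position: [0.5003, -0.1496, 0.3801]
ee_rot: [-0.013, 1.0, -0.007, -0.015]
ft_force: [0.3, -0.6, -0.3]
grip_width: 0.998
```

>>> send_rows(offset=[[16,-34,0],[32,-68,0],[48,-102,0],[64,-136,0],[80,-169,4]], roll=[0,0,0,0,0])

```text
clock: 16.23
position: [0.4254, -0.3208, 0.3813]
ee_rot: [-0.013, 1.0, -0.007, -0.015]
ft_force: [1.6, 0.8, -0.2]
grip_width: 1.002
```

```bash
cat > sh.py <<'E'
from h import *
def shelf(fn):
    im,d,P=grab('wrist',fn); W=world(d,P); W[d==0]=np.nan
    def r(z0,z1,n):
        m=((W[...,2]>z0)&(W[...,2]<z1)&(abs(W[...,0]-.47)<.16)&(abs(W[...,1]+.32)<.14)).astype(np.uint8)
        k,l,s,c=cv2.connectedComponentsWithStats(m); i=1+s[1:,4].argmax(); Q=W[l==i]
        c_,sz,a=cv2.minAreaRect((Q[:,:2]*1000).astype(np.float32)); print(n,len(Q),np.round(c_,1),np.round(sz,1),round(a,2),np.nanmedian(Q[:,2]).round(4))
    r(.0018,.01,'plate'); r(.055,.075,'bar')
if __name__=='__main__':
    shelf('w5.png'); go(.48,-.32,.3)
E
python3 sh.py
```

```text
plate 15442 [ 470.6 -328.3] [143.6 201.2] 89.96 0.0045
bar 782 [ 467.5 -328.9] [79.3 12.3] 89.97 0.064
pos [ 0.4208 -0.3283  0.3797] yaw 0.017 tiltz [-0.032 -0.016 -0.999] -> offset [-61.9   8.5  77.6] roll 0.0 q7 2.13 t 16.3
```

View pics/w5.png

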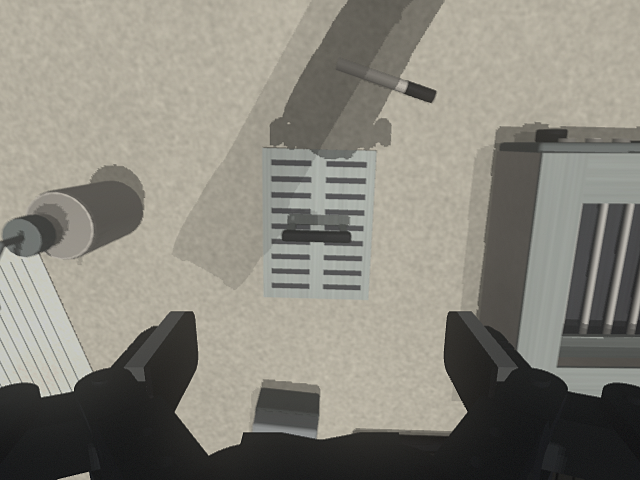

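>>> send_rows(offset=[[0,0,25],[0,0,50],[0,0,75],[0,0,100],[0,0,120]], roll=[0,0,0,0.01,0.017])

```text
clock: 16.7
position: [0.4223, -0.3203, 0.2585]
ee_rot: [-0.005, 1.0, -0.006, -0.016]
ft_force: [0.5, -0.5, -0.9]
grip_width: 1.0
```

>>> send_rows(offset=[[0,0,0],[0,0,0],[0,0,0],[0,0,0],[0,0,0]], roll=[0,0,0,0,0])

```text
clock: 17.12
position: [0.4235, -0.321, 0.2615]
ee_rot: [-0.006, 1.0, -0.007, -0.014]
ft_force: [-0.4, -0.0, 1.2]
grip_width: 1.003
```

```bash
sed -i "s/w5.png/w6.png/; s/go(.*)/go(.468,-.329,.11,0);go(.468,-.329,.025,0)/" sh.py; python3 sh.py
```

```text
plate 24694 [ 467.9 -327.9] [143.6 198.8] 89.9 0.0045
bar 1381 [ 467.6 -328.9] [12.7 79.1] 0.29 0.0639
pos [ 0.4233 -0.321   0.2612] yaw 0.012 tiltz [-0.029 -0.014 -0.999] -> offset [-49.   -6.5 150. ] roll 0.012 q7 2.1 t 17.2
pos [ 0.4233 -0.321   0.2612] yaw 0.012 tiltz [-0.029 -0.014 -0.999] -> offset [-51.5  -5.3 234.9] roll 0.012 q7 2.1 t 17.2
```

>>> send_rows(offset=[[-12,-2,30],[-24,-3,60],[-36,-4,95],[-49,-6,130],[-49,-6,150]], roll=[0,0,0.01,0.01,0.01])

```text
clock: 17.58
position: [0.4681, -0.327, 0.1054]
ee_rot: [-0.002, 1.0, -0.005, -0.016]
ft_force: [-0.7, 0.2, -0.2]
grip_width: 1.004
```

>>> send_rows(offset=[[-1,0,20],[-1,0,30],[-1,0,30],[-1,0,30],[-1,0,30]], roll=[0,0,0,0,0])

```text
clock: 18.0
position: [0.4682, -0.329, 0.0804]
ee_rot: [-0.001, 1.0, -0.007, -0.014]
ft_force: [0.1, -0.0, 0.6]
grip_width: 0.999
```

Run:
```python
from h import *
go(.468,-.3284,.025,0)
im,d,P=grab('wrist'); cv2.imwrite('pics/w7.png',im[180:480])
print(proj((.4676,-.3284+.04,.057),P),proj((.4676,-.3284-.04,.057),P))
```

```text
pos [ 0.4682 -0.329   0.0804] yaw 0.002 tiltz [-0.029 -0.014 -0.999] -> offset [-1.4  1.4 55.4] roll 0.002 q7 2.0 t 18.0
(np.float64(417.21214551954193), np.float64(293.1988732386934)) (np.float64(230.79946517617626), np.float64(292.0492264734626))
```

View pics/w7.png

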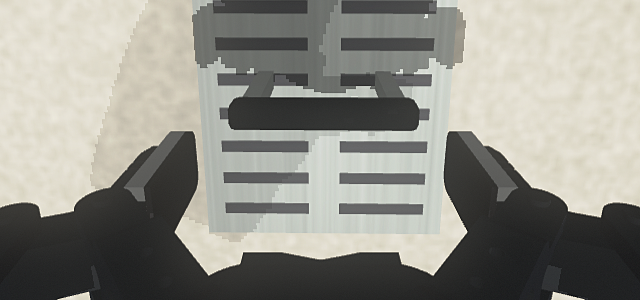

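The bar spans columns 229–419 and is centred between the finger pads (197–446). I descend.

>>> send_rows(offset=[[-1,1,12],[-1,1,24],[-1,1,30],[-1,1,36],[-1,1,36]], roll=[0,0,0,0,0])

```text
clock: 18.47
position: [0.4663, -0.3275, 0.0409]
ee_rot: [-0.001, 1.0, -0.006, -0.016]
ft_force: [-0.9, 0.5, 0.0]
grip_width: 0.999
```

>>> send_rows(offset=[[0,0,5],[0,0,10],[0,0,15],[0,0,19],[0,0,19]], roll=[0,0,0,0,0])

```text
clock: 18.88
position: [0.4662, -0.328, 0.0227]
ee_rot: [-0.001, 1.0, -0.006, -0.016]
ft_force: [-0.2, 0.4, -0.0]
grip_width: 0.999
```

>>> send_rows(offset=[[0,0,0],[0,0,0],[0,0,0],[0,0,0],[0,0,0]], roll=[0,0,0,0,0], jaw=0, newtons=60)

```text
clock: 19.3
position: [0.4668, -0.3283, 0.0239]
ee_rot: [-0.001, 1.0, -0.007, -0.015]
ft_force: [-0.5, -0.1, 2.3]
grip_width: 0.926
```

>>> send_rows(offset=[[0,0,0],[0,0,0],[0,0,0],[0,0,0],[0,0,0]], roll=[0,0,0,0,0])

```text
clock: 19.72
position: [0.4668, -0.3283, 0.0239]
ee_rot: [-0.001, 1.0, -0.007, -0.015]
ft_force: [-1.3, -0.5, 4.4]
grip_width: 0.918
```

>>> send_rows(offset=[[0,0,-10],[0,0,-30],[0,0,-60],[0,0,-60],[0,0,-60]], roll=[0,0,0,0,0], newtons=80)

```text
clock: 20.13
position: [0.4694, -0.3278, 0.0852]
ee_rot: [-0.001, 1.0, -0.007, -0.014]
ft_force: [-0.5, 1.0, -3.9]
grip_width: 0.921
```

>>> send_rows(offset=[[0,0,-20],[0,0,-45],[0,0,-75],[0,0,-110],[0,0,-125]], roll=[0,0,0,0,0])

```text
clock: 20.55
position: [0.4731, -0.3261, 0.2116]
ee_rot: [-0.001, 1.0, -0.007, -0.014]
ft_force: [1.4, -0.5, -2.6]
grip_width: 0.91
```

>>> send_rows(offset=[[0,0,0],[0,0,0],[0,0,0],[0,0,0],[0,0,0]], roll=[0,0,0,0,0])

```text
clock: 20.97
position: [0.4716, -0.3254, 0.2066]
ee_rot: [-0.001, 1.0, -0.006, -0.017]
ft_force: [0.3, -0.3, -4.0]
grip_width: 0.915
```

Run:
```python
from h import *
go(.4865,.0092,.205,.022)
im,d,P=grab('side','si1.png'); W=world(d,P); W[d==0]=np.nan
m=(W[...,2]>.10)&(abs(W[...,1]+.328)<.08)&(abs(W[...,0]-.467)<.11)&(W[...,2]<.21)
Q=W[m]; A=np.c_[Q[:,:2],np.ones(len(Q))]; 
k=Q[:,2]<.19; print(m.sum(),np.linalg.lstsq(A[k],Q[k,2],rcond=None)[0],np.median(Q,0),Q.min(0),Q.max(0))
cv2.imwrite('pics/si1c.png',im[200:480,200:560])
```

```text
pos [ 0.4716 -0.3254  0.2066] yaw 0.002 tiltz [-0.033 -0.011 -0.999] -> offset [-15.7 334.6  -2.6] roll -0.02 q7 2.02 t 21.0
3552 [-0.00115538  0.00164606  0.18720059] [ 0.4460638  -0.34162999  0.18659571] [ 0.37098459 -0.39842266  0.17676954] [ 0.56974097 -0.25428623  0.20994046]
```

View pics/si1c.png

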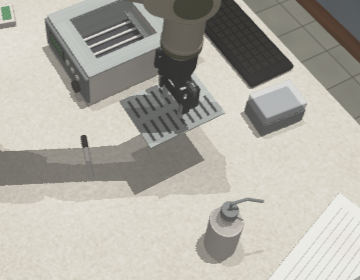

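The shelf hangs level in the grip with its underside at 0.183. I carry it over the bath.

>>> send_rows(offset=[[-2,33,0],[-4,67,0],[-6,100,0],[-7,134,0],[-8,167,0]], roll=[0,0,-0.01,-0.02,-0.02])

```text
clock: 21.43
position: [0.4796, -0.1571, 0.2056]
ee_rot: [-0.012, 1.0, -0.006, -0.016]
ft_force: [0.3, 0.1, -3.1]
grip_width: 0.917
```

>>> send_rows(offset=[[-5,33,0],[-9,67,0],[-11,100,0],[-11,134,0],[-11,167,0]], roll=[0,0,0,0,0])

```text
clock: 21.85
position: [0.4867, 0.0101, 0.2034]
ee_rot: [-0.011, 1.0, -0.006, -0.016]
ft_force: [0.8, 0.0, -3.0]
grip_width: 0.919
```

>>> send_rows(offset=[[0,0,0],[0,0,0],[0,0,0],[0,0,0],[0,0,0]], roll=[0,0,0,0,0], newtons=40)

```text
clock: 22.27
position: [0.4872, 0.0071, 0.2036]
ee_rot: [-0.01, 1.0, -0.006, -0.016]
ft_force: [0.3, 0.8, -3.7]
grip_width: 0.918
```

Run:
```python
from h import *
go(.4856,.0087,.150,.022); go(.4856,.0087,.110,.022)
print(monitor.get_obs()['ft_force'],monitor.get_obs()['grip_width'])
```

```text
pos [0.4872 0.0071 0.2036] yaw 0.02 tiltz [-0.031 -0.013 -0.999] -> offset [-0.1  2.3 53.6] roll -0.002 q7 1.43 t 22.3
pos [0.4872 0.0071 0.2036] yaw 0.02 tiltz [-0.031 -0.013 -0.999] -> offset [-1.4  2.7 93.6] roll -0.002 q7 1.43 t 22.3
[ 0.30457267  0.79442209 -3.73783706] 0.9177741500397615
```

>>> send_rows(offset=[[0,1,13],[0,2,26],[0,2,40],[0,2,53],[0,2,53]], roll=[0,0,0,0,0])

```text
clock: 22.68
position: [0.484, 0.0086, 0.1484]
ee_rot: [-0.01, 1.0, -0.006, -0.017]
ft_force: [-1.2, -0.9, -3.3]
grip_width: 0.918
```

>>> send_rows(offset=[[0,0,6],[0,0,11],[-0.5,0,16],[-0.7,0,21],[-0.9,0,26]], roll=[0,0,0,0,0])

```text
clock: 23.1
position: [0.4912, 0.0095, 0.1286]
ee_rot: [-0.011, 1.0, -0.006, -0.009]
ft_force: [14.2, -4.4, 11.3]
grip_width: 0.918
```

>>> send_rows(offset=[[0,0,0],[0,0,0],[0,0,0],[0,0,0],[0,0,0]], roll=[0,0,0,0,0])

```text
clock: 23.52
position: [0.4903, 0.0095, 0.1282]
ee_rot: [-0.011, 1.0, -0.006, -0.01]
ft_force: [11.8, 0.2, 9.1]
grip_width: 0.914
```

```bash
cat > tilt.py <<'E'
from h import *
def tilt(view,fn):
    im,d,P=grab(view,fn); W=world(d,P); W[d==0]=np.nan
    B=W-np.array([.4985,.0095,0]); c,s=np.cos(.022),np.sin(.022); u=c*B[...,0]+s*B[...,1]; v=-s*B[...,0]+c*B[...,1]; z=B[...,2]
    # profile along u in strips clear of the hand
    for v0,v1 in ((-.068,-.058),(.055,.068)):
        print('v',v0,[(int(a*1000),round(float(np.nanmedian(z[k]))*1000 if 0 else float(np.nanpercentile(z[k],75)*1000),1)) for a in np.arange(-.13,.121,.01) for k in [(abs(u-a)<.004)&(v>v0)&(v<v1)&(z<.2)] if k.sum()>3])
    go(.4985,.0095,.12,.022); o=monitor.get_obs(); print(o['ft_force'].round(1),o['torque'].round(2),round(o['grip_width'],3))
if __name__=='__main__':
    tilt(sys.argv[1],sys.argv[2])
E
python3 tilt.py scene t1.png; python3 tilt.py side t2.png
```

```text
v -0.068 [(-130, 119.6), (-120, 120.8), (-110, 128.2), (-40, 112.9), (-30, 113.5), (-20, 109.6), (-10, 109.0), (0, 107.5), (9, 190.3), (19, 104.2), (29, 101.4), (39, 98.0), (49, 98.2), (59, 93.4), (69, 93.8), (89, 120.0), (99, 119.0), (109, 121.6), (119, 122.1)]
v 0.055 [(-130, 119.6), (-120, 118.6), (-110, 127.1), (-40, 113.7), (-30, 114.3), (-20, 111.4), (-10, 186.2), (0, 188.7), (9, 107.1), (19, 103.8), (29, 99.6), (39, 99.2)]
pos [0.4904 0.0096 0.1282] yaw 0.022 tiltz [-0.02  -0.012 -1.   ] -> offset [-8.3 -0.1  8.1] roll -0.0 q7 1.39 t 23.6
[11.5  0.1  8.7] [ 0.13 -1.62 -0.05] 0.914
v -0.068 [(-130, 123.0), (-120, 123.0), (-110, 127.6), (-100, 127.1), (-90, 125.3), (-80, 123.5), (-70, 120.3), (-60, 117.6), (-50, 116.0), (-40, 115.0), (-30, 111.8), (-20, 193.0), (-10, 194.5), (0, 193.4), (9, 106.6), (19, 105.9), (29, 103.2), (39, 102.5), (89, 120.9), (99, 122.4), (109, 123.5), (119, 120.2)]
v 0.055 [(-130, 118.5), (-120, 121.8), (-110, 128.9), (-100, 123.8), (-90, 124.2), (-80, 123.3), (-70, 121.2), (-60, 119.5), (-50, 117.7), (-40, 114.3), (-30, 112.9), (-20, 190.8), (-10, 108.8), (39, 99.4), (89, 119.1), (99, 122.0), (109, 121.9), (119, 122.1)]
pos [0.4904 0.0096 0.1282] yaw 0.022 tiltz [-0.02  -0.012 -1.   ] -> offset [-8.3 -0.2  8.1] roll -0.0 q7 1.39 t 23.6
[11.2 -0.   9.1] [ 0.13 -1.6   0.  ] 0.915
```

The tilt is already 0.195 rad, back end down, with light forces. A little more, then I shift towards the back.

>>> send_rows(offset=[[0,0,3],[0,0,6],[0,0,8],[0,0,8],[0,0,8]], roll=[0,0,0,0,0], newtons=30)

```text
clock: 24.03
position: [0.4914, 0.0096, 0.1208]
ee_rot: [-0.011, 1.0, -0.006, -0.009]
ft_force: [15.0, 1.1, 9.0]
grip_width: 0.916
```

>>> send_rows(offset=[[-8,0,0],[-14,0,0],[-20,0,0],[-20,0,0],[-20,0,0]], roll=[0,0,0,0,0], newtons=40)

```text
clock: 24.45
position: [0.5066, 0.0097, 0.1166]
ee_rot: [-0.011, 1.0, -0.006, -0.014]
ft_force: [4.8, -0.4, 3.6]
grip_width: 0.915
```

```bash
python3 tilt.py side t3.png
```

```text
v -0.068 [(-130, 123.2), (-120, 121.4), (-110, 122.0), (-100, 125.6), (-90, 127.2), (-80, 119.7), (-70, 118.8), (-60, 115.5), (-50, 113.7), (-40, 111.1), (-30, 106.9), (-20, 105.1), (-10, 104.4), (0, 186.4), (9, 186.3), (89, 121.9), (99, 122.1), (109, 122.8), (119, 120.8)]
v 0.055 [(-130, 121.9), (-120, 121.9), (-110, 121.7), (-100, 125.9), (-90, 123.4), (-80, 121.8), (-70, 118.4), (-60, 115.6), (-50, 113.9), (-40, 110.0), (-30, 107.5), (-20, 103.9), (-10, 101.8), (0, 182.7), (89, 122.2), (99, 119.1), (109, 121.9), (119, 121.2)]
pos [0.5066 0.0097 0.1167] yaw 0.022 tiltz [-0.028 -0.013 -1.   ] -> offset [ 8.2 -0.  -3.1] roll -0.0 q7 1.37 t 24.5
[ 5.9 -0.6  4.1] [-0.03 -0.69 -0.06] 0.913
```

>>> send_rows(offset=[[-4,0,-1],[-8,0,-2],[-12,0,-2],[-15,0,-2],[-15,0,-2]], roll=[0,0,0,0,0])

```text
clock: 24.92
position: [0.5201, 0.01, 0.1169]
ee_rot: [-0.011, 1.0, -0.006, -0.016]
ft_force: [-1.6, -0.5, -5.0]
grip_width: 0.914
```

>>> send_rows(offset=[[0,0,0],[0,0,0],[0,0,0],[0,0,0],[0,0,0]], roll=[0,0,0,0,0])

```text
clock: 25.33
position: [0.5203, 0.0101, 0.1177]
ee_rot: [-0.011, 1.0, -0.006, -0.015]
ft_force: [-1.4, -0.6, -3.8]
grip_width: 0.913
```

```bash
python3 tilt.py side t4.png
```

```text
v -0.068 [(-130, 122.6), (-120, 122.3), (-110, 122.6), (-100, 119.5), (-80, 122.4), (-70, 120.9), (-60, 116.1), (-50, 113.5), (-40, 113.4), (-30, 108.1), (-20, 107.6), (-10, 104.6), (0, 103.9), (9, 189.7), (19, 187.2), (29, 194.5), (89, 120.6), (99, 119.4), (109, 119.8), (119, 119.7)]
v 0.055 [(-130, 122.5), (-120, 122.0), (-110, 120.3), (-100, 120.2), (-90, 122.3), (-80, 121.9), (-70, 119.0), (-60, 116.4), (-50, 113.5), (-40, 113.6), (-30, 109.3), (-20, 106.9), (-10, 103.9), (0, 103.8), (9, 190.2), (19, 180.7), (99, 122.9), (109, 121.8), (119, 120.7)]
pos [0.5203 0.0101 0.1177] yaw 0.022 tiltz [-0.031 -0.013 -0.999] -> offset [21.8 -0.1 -1.7] roll 0.0 q7 1.36 t 25.4
[-1.1  0.1 -4. ] [ 0.06  0.34 -0.08] 0.915
```

The shelf hangs free at 0.235 rad. Its back end is under the back rim (u=104) and its front end is inside the mouth (u=-85). I lower it along the arc.

>>> send_rows(offset=[[0,0,3],[0,0,7],[3,0,11],[7,0,15],[10,0,18.5]], roll=[0,0,0,0,0])

```text
clock: 25.8
position: [0.5111, 0.0097, 0.0999]
ee_rot: [-0.011, 1.0, -0.006, -0.013]
ft_force: [3.9, 0.3, 1.7]
grip_width: 0.917
```

>>> send_rows(offset=[[1,0,2],[3,0,4],[4,0,6],[6,0,8],[6,0,9]], roll=[0,0,0,0,0])

```text
clock: 26.22
position: [0.5033, 0.0094, 0.0907]
ee_rot: [-0.011, 1.0, -0.006, -0.015]
ft_force: [-4.0, -0.4, 6.5]
grip_width: 0.914
```

```bash
python3 tilt.py side t5.png; python3 tilt.py scene t6.png
```

```text
v -0.068 [(-130, 121.2), (-120, 121.4), (-110, 122.0), (-100, 122.8), (-10, 183.8), (0, 194.0), (9, 182.6), (19, 189.2), (89, 119.1), (99, 120.5), (109, 119.8), (119, 121.8)]
v 0.055 [(-130, 122.9), (-120, 120.6), (-110, 121.5), (-100, 120.8), (-70, 73.4), (-60, 71.1), (-50, 73.7), (-40, 75.8), (-30, 72.1), (-20, 73.9), (-10, 173.5), (0, 150.5), (9, 71.8), (79, 72.0), (89, 118.5), (99, 117.7), (109, 120.1), (119, 122.1)]
pos [0.5032 0.0094 0.0906] yaw 0.022 tiltz [-0.031 -0.013 -0.999] -> offset [  5.6  -0.2 -29.3] roll 0.0 q7 1.36 t 26.3
[-1.8  0.2  5.6] [ 0.02 -0.72  0.02] 0.919
v -0.068 [(-130, 120.9), (-120, 120.1), (-110, 118.3), (-100, 119.1), (-90, 121.9), (-30, 70.8), (-20, 73.7), (-10, 69.9), (0, 72.0), (9, 71.5), (19, 182.2), (29, 71.5), (39, 74.1), (49, 72.7), (89, 119.6), (99, 121.4), (109, 120.5), (119, 121.3)]
v 0.055 [(-130, 118.8), (-120, 121.5), (-110, 119.0), (-100, 119.2), (-90, 121.9), (-30, 71.2), (-20, 74.4), (-10, 72.1), (0, 91.5), (9, 151.5), (19, 186.6)]
pos [0.5033 0.0094 0.0907] yaw 0.022 tiltz [-0.031 -0.013 -0.999] -> offset [  5.7  -0.2 -29.1] roll 0.0 q7 1.36 t 26.3
[-0.4  0.2  5.7] [ 0.04 -0.58 -0.01] 0.914
```

It sits flat with its top at about 71–72 mm. I centre it by 5 mm, release and lift.

>>> send_rows(offset=[[2,0,0],[4,0,0],[5.5,0,0],[5.5,0,0],[5.5,0,0]], roll=[0,0,0,0,0])

```text
clock: 26.73
position: [0.498, 0.0092, 0.091]
ee_rot: [-0.011, 1.0, -0.006, -0.015]
ft_force: [0.7, 0.1, 3.8]
grip_width: 0.913
```

>>> send_rows(offset=[[0,0,0],[0,0,0],[0,0,0],[0,0,0],[0,0,0]], roll=[0,0,0,0,0], jaw=1)

```text
clock: 27.15
position: [0.4977, 0.0092, 0.0906]
ee_rot: [-0.011, 1.0, -0.006, -0.016]
ft_force: [0.3, 0.0, -0.1]
grip_width: 1.003
```

>>> send_rows(offset=[[0,0,-5],[0,0,-15],[0,0,-30],[0,0,-50],[0,0,-80]], roll=[0,0,0,0,0])

```text
clock: 27.57
position: [0.4994, 0.0102, 0.171]
ee_rot: [-0.011, 1.0, -0.006, -0.017]
ft_force: [0.4, 0.2, 0.2]
grip_width: 1.005
```

>>> send_rows(offset=[[13,0,-40],[26,0,-80],[40,0,-120],[53,0,-160],[60,0,-180]], roll=[0,0,0,0,0])

```text
clock: 27.98
position: [0.4456, 0.0119, 0.3584]
ee_rot: [-0.012, 1.0, -0.007, -0.012]
ft_force: [1.0, -0.2, 0.4]
grip_width: 0.996
```

>>> send_rows(offset=[[0,0,0],[0,0,0],[0,0,0],[0,0,0],[0,0,0]], roll=[0,0,0,0,0])

```text
clock: 28.4
position: [0.4458, 0.0112, 0.3516]
ee_rot: [-0.011, 1.0, -0.006, -0.016]
ft_force: [0.2, -0.0, -0.1]
grip_width: 1.0
```

Run:
```python
from h import *
def uv(W):
    B=W-np.array([.4985,.0095,0]); c,s=np.cos(.022),np.sin(.022); return c*B[...,0]+s*B[...,1],-s*B[...,0]+c*B[...,1],B[...,2]
im,d,P=grab('wrist','w8.png'); W=world(d,P); W[d==0]=np.nan; u,v,z=uv(W)
k=(abs(z-.07)<.006)&(abs(u)<.1)&(abs(v)<.08); A=np.c_[u[k],v[k],np.ones(k.sum())]; print('plane',k.sum(),np.linalg.lstsq(A,z[k],rcond=None)[0])
b=(abs(z-.13)<.007)&(abs(u)<.04)&(abs(v)<.06); print('bar',cv2.minAreaRect((np.c_[u[b],v[b]]*1000).astype(np.float32)),np.median(z[b]))
print('shelf v',v[k].min(),v[k].max(),'u',u[k].min(),u[k].max())
im,d,P=grab('scene','s2.png'); W=world(d,P); W[d==0]=np.nan
m=((abs(W[...,2]-.096)<.005)&(W[...,0]>.4)&(W[...,0]<.75)&(W[...,1]>.2)&(W[...,1]<.5)).astype(np.uint8)
n,l,s,c=cv2.connectedComponentsWithStats(m)
for i in range(1,n):
    if s[i,4]>15: print('cap',s[i,4],np.median(W[l==i],0))
go(.548,.2728,.2,.022)
```

```text
plane 21438 [0.00017194 0.00041011 0.07048509]
bar ((1.0285978317260742, -0.07209014892578125), (12.70669174194336, 78.97052764892578), 0.23860229551792145) 0.12998305703128585
shelf v -0.0778738910064959 0.07800725533515075 u -0.08596276678103233 0.09994889475975956
cap 119 [0.54483577 0.30384632 0.09511425]
cap 133 [0.56823266 0.37899913 0.09527331]
pos [0.4459 0.0113 0.3518] yaw 0.022 tiltz [-0.032 -0.013 -0.999] -> offset [-112.7  260.9  145.2] roll 0.0 q7 1.49 t 28.5
```

View pics/w8.png

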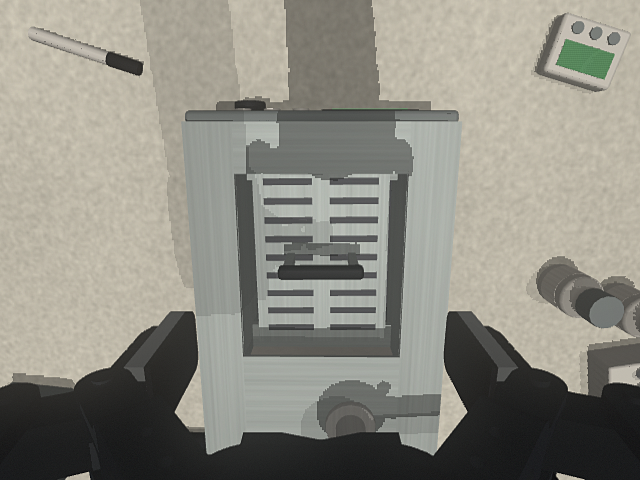

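The shelf lies flat in the well (bar at u=1, v=0, plane slope below 0.001). One bottle was knocked to about (0.546, 0.304). I move there and re-measure.

>>> send_rows(offset=[[-8,40,0],[-16,80,0],[-24,120,0],[-32,160,0],[-40,200,0]], roll=[0,0,0,0,0], jaw=0.65)

```text
clock: 28.92
position: [0.4816, 0.2138, 0.3487]
ee_rot: [-0.011, 1.0, -0.006, -0.015]
ft_force: [1.5, -1.0, 0.4]
grip_width: 0.652
```

>>> send_rows(offset=[[-6,40,10],[-6,80,25],[-6,100,40],[-6,100,50],[-6,100,50]], roll=[0,0,0,0,0])

```text
clock: 29.33
position: [0.4824, 0.3122, 0.2945]
ee_rot: [-0.013, 1.0, -0.007, -0.018]
ft_force: [0.1, -0.4, -0.5]
grip_width: 0.646
```

>>> send_rows(offset=[[0,0,0],[0,0,0],[0,0,0],[0,0,0],[0,0,0]], roll=[0,0,0,0,0])

```text
clock: 29.75
position: [0.4842, 0.311, 0.2983]
ee_rot: [-0.011, 1.0, -0.006, -0.015]
ft_force: [0.9, -0.2, -0.2]
grip_width: 0.652
```

```bash
cat > caps.py <<'E'
from h import *
def caps(fn,zc=.096):
    im,d,P=grab('wrist',fn); W=world(d,P); W[d==0]=np.nan; out=[]
    m=((abs(W[...,2]-zc)<.005)&(W[...,0]>.35)&(W[...,0]<.75)&(W[...,1]>.2)&(W[...,1]<.5)).astype(np.uint8)
    n,l,s,c=cv2.connectedComponentsWithStats(m)
    for i in range(1,n):
        if s[i,4]>200:
            Q=W[l==i]; (x,y),r=cv2.minEnclosingCircle((Q[:,:2]*1000).astype(np.float32)); print('cap',s[i,4],round(x,1),round(y,1),'r',round(r,1),'z',np.median(Q[:,2]).round(4)); out.append((x/1000,y/1000))
    return out
if __name__=='__main__':
    for x,y in caps(sys.argv[1]): go(x,y,.13,.022); go(x,y,.06)
E
python3 caps.py w9.png
```

```text
cap 1247 543.4 302.6 r 18.0 z 0.0964
cap 771 565.4 377.1 r 18.0 z 0.0964
pos [0.4841 0.3111 0.2981] yaw 0.021 tiltz [-0.03  -0.013 -0.999] -> offset [-64.1  -7.8 166.4] roll -0.001 q7 0.8 t 29.8
pos [0.4841 0.3111 0.2981] yaw 0.021 tiltz [-0.03  -0.013 -0.999] -> offset [-66.2  -6.9 236.3] roll 0.0 q7 0.8 t 29.8
pos [0.4841 0.3111 0.2981] yaw 0.021 tiltz [-0.03  -0.013 -0.999] -> offset [-87.7  66.2 164.8] roll -0.001 q7 0.8 t 29.8
pos [0.4841 0.3111 0.2981] yaw 0.021 tiltz [-0.03  -0.013 -0.999] -> offset [-89.8  67.  234.7] roll 0.0 q7 0.8 t 29.8
```

>>> send_rows(offset=[[-22,-3,33],[-44,-6,66],[-64,-8,100],[-64,-8,135],[-64,-8,166]], roll=[0,0,0,0,0])

```text
clock: 30.22
position: [0.5435, 0.3017, 0.1273]
ee_rot: [-0.01, 1.0, -0.006, -0.016]
ft_force: [-1.1, -0.0, -0.2]
grip_width: 0.654
```

>>> send_rows(offset=[[-1,0,20],[-1,1,40],[-2,1,60],[-2,1,70],[-2,1,70]], roll=[0,0,0,0,0])

```text
clock: 30.63
position: [0.5417, 0.3019, 0.0576]
ee_rot: [-0.011, 1.0, -0.007, -0.017]
ft_force: [-1.0, -0.6, 0.2]
grip_width: 0.65
```

>>> send_rows(offset=[[0,0,0],[0,0,0],[0,0,0],[0,0,0],[0,0,0]], roll=[0,0,0,0,0], jaw=0, newtons=50)

```text
clock: 31.05
position: [0.5435, 0.3034, 0.0612]
ee_rot: [-0.011, 1.0, -0.006, -0.014]
ft_force: [-0.4, -0.6, 6.3]
grip_width: 0.408
```

>>> send_rows(offset=[[0,0,-20],[0,0,-50],[0,0,-90],[0,0,-130],[0,0,-170]], roll=[0,0,0,0,0])

```text
clock: 31.47
position: [0.5474, 0.3049, 0.2317]
ee_rot: [-0.011, 1.0, -0.006, -0.015]
ft_force: [-0.1, 0.1, -1.6]
grip_width: 0.407
```

>>> send_rows(offset=[[0,0,-20],[0,0,-20],[0,0,-20],[0,0,-20],[0,0,-20]], roll=[0,0,0,0,0])

```text
clock: 31.88
position: [0.5479, 0.3049, 0.2478]
ee_rot: [-0.011, 1.0, -0.007, -0.017]
ft_force: [0.2, -0.7, -1.0]
grip_width: 0.407
```

Run:
```python
from h import *
go(.4505,.0085,.25,.022); go(.4505,.0085,.132,.022);print(monitor.get_obs()['ft_force'],monitor.get_obs()['grip_width'])
```

```text
pos [0.5479 0.3049 0.2478] yaw 0.022 tiltz [-0.033 -0.014 -0.999] -> offset [ 104.  -294.1    5.3] roll 0.0 q7 0.83 t 31.9
pos [0.5479 0.3049 0.2478] yaw 0.022 tiltz [-0.033 -0.014 -0.999] -> offset [ 100.  -292.5  123.2] roll 0.0 q7 0.83 t 31.9
[ 0.15571786 -0.66401054 -1.00968303] 0.4068812278138375
```

>>> send_rows(offset=[[10,-29,0],[21,-59,0],[31,-88,0],[42,-118,0],[52,-147,0]], roll=[0,0,0,0,0])

```text
clock: 32.3
position: [0.4985, 0.1555, 0.2515]
ee_rot: [-0.011, 1.0, -0.007, -0.017]
ft_force: [0.5, -0.4, -0.9]
grip_width: 0.409
```

>>> send_rows(offset=[[10,-29,0],[21,-59,0],[31,-88,0],[42,-118,2],[52,-147,5]], roll=[0,0,0,0,0])

```text
clock: 32.72
position: [0.4497, 0.0075, 0.2505]
ee_rot: [-0.011, 1.0, -0.006, -0.016]
ft_force: [1.5, -0.2, -1.8]
grip_width: 0.409
```

>>> send_rows(offset=[[0,0,0],[-1,0,25],[-2,1,50],[-2,1,75],[-3,1,100]], roll=[0,0,0,0,0])

```text
clock: 33.13
position: [0.4499, 0.0087, 0.1493]
ee_rot: [-0.011, 1.0, -0.006, -0.016]
ft_force: [-0.2, -0.2, -0.8]
grip_width: 0.41
```

>>> send_rows(offset=[[0,0,5],[0,0,9],[0,0,13],[0,0,13],[0,0,13]], roll=[0,0,0,0,0])

```text
clock: 33.55
position: [0.4511, 0.0088, 0.1393]
ee_rot: [-0.011, 1.0, -0.006, -0.015]
ft_force: [-0.4, 0.5, -1.2]
grip_width: 0.412
```

Run:
```python
from h import *
go(.4505,.0085,.130,.022);print(monitor.get_obs()['ft_force'],monitor.get_obs()['grip_width'])
```

```text
pos [0.4511 0.0088 0.1393] yaw 0.022 tiltz [-0.029 -0.013 -0.999] -> offset [ 0.3 -0.2  9.3] roll 0.0 q7 1.42 t 33.5
[-0.44005723  0.54269641 -1.1966002 ] 0.4119210712990522
```

>>> send_rows(offset=[[0,0,3],[0,0,6],[0,0,9],[0,0,9],[0,0,9]], roll=[0,0,0,0,0])

```text
clock: 33.97
position: [0.4513, 0.0085, 0.1311]
ee_rot: [-0.011, 1.0, -0.007, -0.014]
ft_force: [-4.7, -1.3, 16.7]
grip_width: 0.407
```

>>> send_rows(offset=[[0,0,0],[0,0,0],[0,0,0],[0,0,0],[0,0,0]], roll=[0,0,0,0,0], jaw=0.65)

```text
clock: 34.38
position: [0.4502, 0.0086, 0.1292]
ee_rot: [-0.011, 1.0, -0.006, -0.016]
ft_force: [0.2, -0.0, 0.3]
grip_width: 0.651
```

>>> send_rows(offset=[[0,0,-15],[0,0,-40],[0,0,-75],[0,0,-110],[0,0,-145]], roll=[0,0,0,0,0])

```text
clock: 34.8
position: [0.4543, 0.0106, 0.2759]
ee_rot: [-0.011, 1.0, -0.006, -0.016]
ft_force: [0.9, -0.2, -0.5]
grip_width: 0.649
```

Run:
```python
from h import *
go(.48,.36,.28,.022)
im,d,P=grab('scene','s3.png'); W=world(d,P); W[d==0]=np.nan
for n,zc,b in (('bench',.096,(.4,.75,.2,.5)),('shelf',.166,(.4,.6,-.07,.09))):
    m=((abs(W[...,2]-zc)<.006)&(W[...,0]>b[0])&(W[...,0]<b[1])&(W[...,1]>b[2])&(W[...,1]<b[3])).astype(np.uint8)
    k,l,s,c=cv2.connectedComponentsWithStats(m)
    for i in range(1,k):
        if s[i,4]>15: print(n,s[i,4],np.median(W[l==i],0))
```

```text
pos [0.4543 0.0106 0.2759] yaw 0.022 tiltz [-0.031 -0.013 -0.999] -> offset [-33.4 348.7  -9.5] roll 0.0 q7 1.48 t 34.8
bench 132 [0.56814044 0.37937252 0.09529525]
shelf 114 [0.45439442 0.00941302 0.16537333]
```

>>> send_rows(offset=[[-12,36,0],[-24,73,0],[-36,109,-2],[-48,146,-3],[-60,182,-4]], roll=[0,0,0,0,0])

```text
clock: 35.27
position: [0.511, 0.1955, 0.2742]
ee_rot: [-0.011, 1.0, -0.006, -0.015]
ft_force: [-0.2, 0.2, 0.5]
grip_width: 0.649
```

>>> send_rows(offset=[[-12,36,0],[-24,73,0],[-36,109,0],[-48,146,0],[-60,182,0]], roll=[0,0,0,0,0])

```text
clock: 35.68
position: [0.567, 0.3787, 0.2693]
ee_rot: [-0.011, 1.0, -0.007, -0.016]
ft_force: [0.9, -0.6, 0.8]
grip_width: 0.648
```

>>> send_rows(offset=[[0,0,0],[0,0,30],[0,0,60],[0,0,90],[0,0,120]], roll=[0,0,0,0,0])

```text
clock: 36.1
position: [0.5627, 0.3754, 0.1485]
ee_rot: [-0.011, 1.0, -0.006, -0.016]
ft_force: [-0.2, 0.0, -0.7]
grip_width: 0.652
```

>>> send_rows(offset=[[0,0,0],[0,0,0],[0,0,0],[0,0,0],[0,0,0]], roll=[0,0,0,0,0])

```text
clock: 36.52
position: [0.5636, 0.3762, 0.1524]
ee_rot: [-0.011, 1.0, -0.005, -0.014]
ft_force: [0.8, 0.6, 0.4]
grip_width: 0.653
```

Run:
```python
from h import *
go(.5654,.3771,.06,.022)
im,d,P=grab('wrist','w10.png'); W=world(d,P); W[d==0]=np.nan
m=(abs(W[...,2]-.096)<.006)&(abs(W[...,0]-.565)<.04)&(abs(W[...,1]-.377)<.04); print(m.sum(),cv2.minEnclosingCircle((W[m][:,:2]*1000).astype(np.float32)))
```

```text
pos [0.5636 0.3762 0.1524] yaw 0.022 tiltz [-0.028 -0.011 -1.   ] -> offset [-4.5  1.8 92.3] roll 0.0 q7 0.69 t 36.5
3749 ((565.4769897460938, 377.49774169921875), 17.98365592956543)
```

>>> send_rows(offset=[[-2,1,20],[-3,2,45],[-4,2,70],[-4.5,2,91],[-4.5,2,91]], roll=[0,0,0,0,0])

```text
clock: 36.98
position: [0.563, 0.3748, 0.0552]
ee_rot: [-0.011, 1.0, -0.008, -0.018]
ft_force: [-0.6, -0.5, -1.2]
grip_width: 0.652
```

>>> send_rows(offset=[[0,0,0],[0,0,0],[0,0,0],[0,0,0],[0,0,0]], roll=[0,0,0,0,0])

```text
clock: 37.4
position: [0.565, 0.3768, 0.0603]
ee_rot: [-0.011, 1.0, -0.006, -0.015]
ft_force: [0.7, -0.4, 0.1]
grip_width: 0.647
```

>>> send_rows(offset=[[0,0,0],[0,0,0],[0,0,0],[0,0,0],[0,0,0]], roll=[0,0,0,0,0], jaw=0)

```text
clock: 37.82
position: [0.5648, 0.3767, 0.0597]
ee_rot: [-0.011, 1.0, -0.006, -0.015]
ft_force: [0.2, 0.0, 5.9]
grip_width: 0.412
```

>>> send_rows(offset=[[0,0,-20],[0,0,-60],[0,0,-100],[0,0,-140],[0,0,-180]], roll=[0,0,0,0,0])

```text
clock: 38.23
position: [0.5697, 0.3783, 0.2403]
ee_rot: [-0.011, 1.0, -0.007, -0.016]
ft_force: [0.1, 0.3, -0.3]
grip_width: 0.408
```

>>> send_rows(offset=[[0,0,-10],[4,-37,-10],[7,-73,-10],[11,-110,-10],[14,-147,-10]], roll=[0,0,0,0,0])

```text
clock: 38.65
position: [0.559, 0.23, 0.2504]
ee_rot: [-0.011, 1.0, -0.007, -0.016]
ft_force: [0.7, -0.4, -0.7]
grip_width: 0.407
```

>>> send_rows(offset=[[4,-37,0],[7,-73,0],[11,-110,0],[14,-147,0],[18,-184,0]], roll=[0,0,0,0,0])

```text
clock: 39.07
position: [0.5452, 0.0453, 0.2535]
ee_rot: [-0.011, 1.0, -0.006, -0.016]
ft_force: [2.1, 0.0, -0.7]
grip_width: 0.408
```

Run:
```python
from h import *
go(.5465,.0105,.150,.022);print(monitor.get_obs()['ft_force'],monitor.get_obs()['grip_width'])
```

```text
pos [0.5452 0.0453 0.2535] yaw 0.022 tiltz [-0.031 -0.013 -0.999] -> offset [ -3.9 -33.5 103.9] roll -0.0 q7 1.3 t 39.1
[ 2.05473324  0.02567071 -0.68794847] 0.40844232899893834
```

>>> send_rows(offset=[[-1,-17,0],[-1,-34,0],[-1,-34,20],[-2,-34,55],[-3,-34,85]], roll=[0,0,0,0,0])

```text
clock: 39.48
position: [0.5468, 0.0117, 0.1679]
ee_rot: [-0.011, 1.0, -0.006, -0.015]
ft_force: [-0.0, 0.2, -1.7]
grip_width: 0.406
```

>>> send_rows(offset=[[-1,0,10],[-1,0,19],[-1,0,25],[-1,0,30],[-1,0,30]], roll=[0,0,0,0,0])

```text
clock: 39.9
position: [0.5473, 0.012, 0.1396]
ee_rot: [-0.011, 1.0, -0.006, -0.015]
ft_force: [0.1, 1.2, -1.3]
grip_width: 0.409
```

Run:
```python
from h import *
go(.5465,.0105,.130,.022);print(monitor.get_obs()['ft_force'],monitor.get_obs()['grip_width'])
```

```text
pos [0.5473 0.012  0.1396] yaw 0.022 tiltz [-0.03  -0.013 -0.999] -> offset [ 0.6 -1.4  9.6] roll 0.0 q7 1.31 t 39.9
[ 0.05123527  1.18085934 -1.3059769 ] 0.4086497193369296
```

>>> send_rows(offset=[[0,-1,3],[0,-1,6],[0,-1,9.5],[0,-1,9.5],[0,-1,9.5]], roll=[0,0,0,0,0])

```text
clock: 40.32
position: [0.5468, 0.0109, 0.13]
ee_rot: [-0.011, 1.0, -0.006, -0.015]
ft_force: [0.0, 0.2, -0.9]
grip_width: 0.41
```

>>> send_rows(offset=[[0,0,0],[0,0,0],[0,0,0],[0,0,0],[0,0,0]], roll=[0,0,0,0,0], jaw=0.65)

```text
clock: 40.73
position: [0.5469, 0.0108, 0.13]
ee_rot: [-0.011, 1.0, -0.006, -0.015]
ft_force: [-0.3, -0.1, 0.4]
grip_width: 0.648
```

>>> send_rows(offset=[[0,0,-20],[0,0,-55],[0,0,-95],[0,0,-135],[0,0,-175]], roll=[0,0,0,0,0])

```text
clock: 41.15
position: [0.5517, 0.0132, 0.3069]
ee_rot: [-0.011, 1.0, -0.006, -0.015]
ft_force: [0.4, -0.2, 0.0]
grip_width: 0.65
```

>>> send_rows(offset=[[0,0,-20],[0,0,-40],[15,0,-50],[40,0,-50],[60,0,-50]], roll=[0,0,0,0,0])

```text
clock: 41.57
position: [0.4931, 0.0129, 0.3572]
ee_rot: [-0.011, 1.0, -0.006, -0.015]
ft_force: [0.5, 0.7, 0.3]
grip_width: 0.644
```

>>> send_rows(offset=[[0,0,0],[0,0,0],[0,0,0],[0,0,0],[0,0,0]], roll=[0,0,0,0,0])

```text
clock: 41.98
position: [0.4942, 0.0124, 0.3562]
ee_rot: [-0.011, 1.0, -0.006, -0.016]
ft_force: [0.1, 0.5, 0.4]
grip_width: 0.653
```

Run:
```python
from h import *
go(.6471,.1926,.33,.022-1.48)
im,d,P=grab('wrist','w11.png')
for n in ('wrist','scene'):
    if n=='scene': im,d,P=grab('scene','s4.png')
    W=world(d,P); W[d==0]=np.nan
    m=((abs(W[...,2]-.166)<.006)&(abs(W[...,0]-.4985)<.1)&(abs(W[...,1]-.0095)<.08)).astype(np.uint8)
    k,l,s,c=cv2.connectedComponentsWithStats(m)
    for i in range(1,k):
        if s[i,4]>30: print(n,s[i,4],cv2.minEnclosingCircle((W[l==i][:,:2]*1000).astype(np.float32)),np.median(W[l==i][:,2]))
m=(W[...,2]>.24)&(W[...,2]<.256)&(abs(W[...,0]-.65)<.06)&(abs(W[...,1]-.19)<.05); print('probe',m.sum(),cv2.minEnclosingCircle((W[m][:,:2]*1000).astype(np.float32)))
m=((abs(W[...,2]-.096)<.006)&(W[...,0]>.2)&(abs(W[...,1])<.8)).astype(np.uint8); k,l,s,c=cv2.connectedComponentsWithStats(m)
print([(s[i,4],np.median(W[l==i],0).round(3)) for i in range(1,k) if s[i,4]>60])
```

```text
pos [0.4942 0.0124 0.3562] yaw 0.022 tiltz [-0.031 -0.012 -0.999] -> offset [-157.6  177.    19.2] roll 1.48 q7 1.44 t 42.0
wrist 1567 ((451.7718505859375, 7.919489860534668), 17.842241287231445) 0.16630727598541084
wrist 1344 ((547.5438232421875, 11.922581672668457), 18.089323043823242) 0.166419497870739
scene 113 ((452.7729187011719, 8.717997550964355), 19.721473693847656) 0.1651889274481028
scene 124 ((549.5025634765625, 12.670001983642578), 19.805381774902344) 0.1648765922906889
probe 131 ((650.2527465820312, 194.68887329101562), 16.874544143676758)
[(np.int32(61), array([ 0.48 , -0.564,  0.096])), (np.int32(1141), array([0.448, 0.653, 0.097])), (np.int32(207), array([0.703, 0.019, 0.096]))]
```

View pics/w11.png

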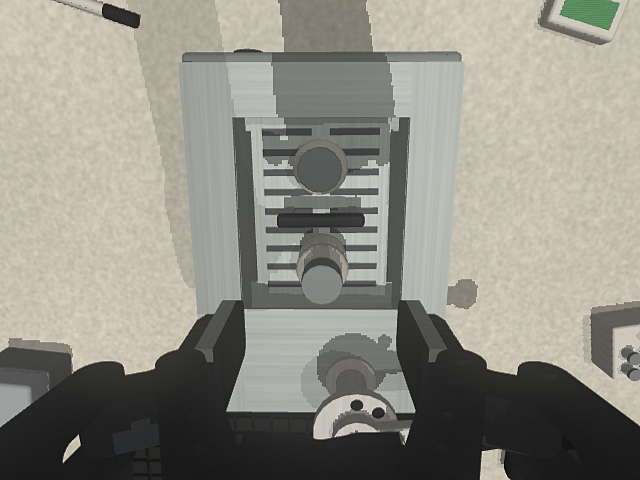

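Both bottles stand upright on the shelf (cap tops at 166 mm), at pixels (321,165) and (321,283). Now back to the probe.

>>> send_rows(offset=[[-16,18,0],[-32,36,0],[-48,53,0],[-64,71,0],[-79,88,0]], roll=[0,0,0,0,0])

```text
clock: 42.5
position: [0.5717, 0.103, 0.3526]
ee_rot: [-0.011, 1.0, -0.006, -0.016]
ft_force: [0.7, -0.0, 0.3]
grip_width: 0.653
```

>>> send_rows(offset=[[-16,18,0],[-32,36,0],[-48,53,0],[-64,71,0],[-79,88,0]], roll=[0.1,0.2,0.3,0.4,0.5])

```text
clock: 42.92
position: [0.6486, 0.1928, 0.3486]
ee_rot: [0.239, 0.971, -0.01, -0.014]
ft_force: [0.4, -0.8, -1.3]
grip_width: 0.649
```

>>> send_rows(offset=[[0,0,0],[0,0,0],[0,0,0],[0,0,0],[0,0,0]], roll=[0.1,0.2,0.3,0.4,0.5])

```text
clock: 43.33
position: [0.6479, 0.192, 0.3489]
ee_rot: [0.472, 0.882, -0.013, -0.011]
ft_force: [0.3, -0.8, 0.3]
grip_width: 0.652
```

>>> send_rows(offset=[[0,0,0],[0,0,0],[0,0,0],[0,0,0],[0,0,0]], roll=[0.1,0.2,0.3,0.4,0.48])

```text
clock: 43.75
position: [0.6479, 0.1919, 0.349]
ee_rot: [0.668, 0.744, -0.015, -0.007]
ft_force: [-0.3, -0.0, 0.2]
grip_width: 0.65
```

>>> send_rows(offset=[[0,0,0],[0,0,0],[0,0,0],[0,0,0],[0,0,0]], roll=[0,0,0,0,0])

```text
clock: 44.17
position: [0.6477, 0.1918, 0.3495]
ee_rot: [0.665, 0.746, -0.015, -0.007]
ft_force: [0.3, -0.0, -0.5]
grip_width: 0.651
```

Run:
```python
from h import *
go(.6475,.193,.27,.022-1.48);go(.6475,.193,.224,.022-1.48)
```

```text
pos [0.6477 0.1918 0.3495] yaw -1.456 tiltz [-0.031 -0.013 -0.999] -> offset [ 1.9  2.5 79.5] roll 0.002 q7 -0.37 t 44.2
pos [0.6477 0.1918 0.3495] yaw -1.456 tiltz [-0.031 -0.013 -0.999] -> offset [  2.4   4.  125.4] roll 0.002 q7 -0.37 t 44.2
```

>>> send_rows(offset=[[0,1,30],[2,2,60],[2,3,90],[2,4,115],[2,4,125]], roll=[0,0,0,0,0])

```text
clock: 44.58
position: [0.6463, 0.1918, 0.2204]
ee_rot: [0.666, 0.746, -0.017, -0.008]
ft_force: [-0.1, -1.2, -0.4]
grip_width: 0.647
```

>>> send_rows(offset=[[0,0,0],[0,0,0],[0,0,0],[0,0,0],[0,0,0]], roll=[0,0,0,0,0])

```text
clock: 45.0
position: [0.6481, 0.193, 0.2261]
ee_rot: [0.666, 0.746, -0.014, -0.007]
ft_force: [-0.0, -0.0, 0.5]
grip_width: 0.651
```

>>> send_rows(offset=[[0,0,0],[0,0,0],[0,0,0],[0,0,0],[0,0,0]], roll=[0,0,0,0,0], jaw=0, newtons=25)

```text
clock: 45.42
position: [0.6478, 0.1928, 0.2251]
ee_rot: [0.666, 0.746, -0.015, -0.007]
ft_force: [-1.1, 1.0, 4.9]
grip_width: 0.345
```

Run:
```python
from h import *
o=monitor.get_obs(); p=o['position']; print(p,o['ft_force'].round(1),o['grip_width']); d=p[:2]-np.array([.6627,.0432]); print(np.hypot(*d),np.pi-np.arctan2(d[1],d[0])+.022); arc(1.48,.98)
```

```text
[0.64777359 0.19279402 0.22512803] [-1.1  1.   4.9] 0.3454099737372387
0.15033684521786675 1.4933460560832343
[[-0.7, -15.0, 0.5], [-3.0, -29.8, 0.9], [-6.7, -44.3, 1.4], [-11.8, -58.4, 1.9], [-18.3, -71.9, 2.4]] [np.float64(-0.1), np.float64(-0.2), np.float64(-0.3), np.float64(-0.4), np.float64(-0.5)]
```

>>> send_rows(offset=[[-0.8,-15,0.5],[-3.1,-29.8,0.9],[-6.9,-44.3,1.4],[-12,-58.4,1.9],[-18.6,-71.9,2.4]], roll=[-0.1,-0.2,-0.3,-0.4,-0.5])

```text
clock: 45.83
position: [0.5772, 0.1672, 0.2251]
ee_rot: [0.458, 0.889, -0.012, -0.011]
ft_force: [-2.7, 1.9, 6.3]
grip_width: 0.345
```

>>> send_rows(offset=[[-0.8,-15,0.5],[-3.1,-29.8,0.9],[-6.9,-44.3,1.4],[-12,-58.4,1.9],[-18.6,-71.9,2.3]], roll=[-0.1,-0.2,-0.3,-0.4,-0.5])

```text
clock: 46.25
position: [0.528, 0.1112, 0.225]
ee_rot: [0.223, 0.975, -0.009, -0.015]
ft_force: [-9.2, 4.2, 9.7]
grip_width: 0.342
```

Run:
```python
from h import *
o=monitor.get_obs(); p=o['position']; print(p,o['ft_force'].round(1),o['grip_width']); d=p[:2]-np.array([.6627,.0432]); t=np.pi-np.arctan2(d[1],d[0])+.022; print(np.hypot(*d),t); arc(t,-.01)
```

```text
[0.52803131 0.11119558 0.22503852] [-9.2  4.2  9.7] 0.3419003927445577
0.15086104876377845 0.4895679534469324
[[-0.5, -15.0, 0.4], [-2.5, -29.8, 0.7], [-5.9, -44.4, 0.9], [-10.8, -58.5, 1.2], [-17.1, -72.1, 1.3]] [np.float64(-0.1), np.float64(-0.2), np.float64(-0.3), np.float64(-0.4), np.float64(-0.5)]
```

>>> send_rows(offset=[[1,-15,0],[-0.5,-29.8,0.3],[-4,-44.4,0.5],[-8.8,-58.5,0.8],[-15,-72.1,1]], roll=[-0.1,-0.2,-0.3,-0.4,-0.49])

```text
clock: 46.67
position: [0.5117, 0.0387, 0.2251]
ee_rot: [-0.019, 1.0, -0.005, -0.015]
ft_force: [9.2, 63.2, -1.1]
grip_width: 0.342
```

>>> send_rows(offset=[[0,0,0],[0,0,0],[0,0,0],[0,0,0],[0,0,0]], roll=[0,0,0,0,0])

```text
clock: 47.08
position: [0.5116, 0.04, 0.2252]
ee_rot: [-0.017, 1.0, -0.005, -0.015]
ft_force: [0.4, 4.5, 2.0]
grip_width: 0.336
```

Run:
```python
from h import *
o=monitor.get_obs(); p=o['position']; print(p,o['ft_force'].round(1),o['torque'].round(2),o['grip_width']); d=p[:2]-np.array([.6627,.0432]); t=np.pi-np.arctan2(d[1],d[0])+.022; print(np.hypot(*d),(t+1)%(2*np.pi)-1); go(.5127,.0399,.224,.022)
```

```text
[0.51163901 0.03996775 0.22520942] [0.4 4.5 2. ] [ 1.34 -0.    0.21] 0.3358567974486601
0.15109556582757397 0.0006063061904129086
pos [0.5116 0.04   0.2252] yaw 0.034 tiltz [-0.03  -0.011 -0.999] -> offset [-1.1 -0.1  1.2] roll 0.012 q7 1.34 t 47.1
```

The arm is back at its stop (angle about 0.001, pressing 4.5 N; there was a brief 63 N when it met the stop). I release and look at the tee.

>>> send_rows(offset=[[0,0,0],[0,0,0],[0,0,0],[0,0,0],[0,0,0]], roll=[0,0,0,0,0], jaw=0.65)

```text
clock: 47.5
position: [0.5116, 0.0379, 0.2249]
ee_rot: [-0.016, 1.0, -0.006, -0.016]
ft_force: [-0.9, 0.5, -0.3]
grip_width: 0.653
```

>>> send_rows(offset=[[0,0,-20],[0,0,-50],[-10,0,-90],[-25,0,-125],[-45,0,-155]], roll=[0,0,0,0,0])

```text
clock: 47.92
position: [0.5615, 0.0413, 0.3819]
ee_rot: [-0.016, 1.0, -0.007, -0.014]
ft_force: [0.1, 1.1, 1.3]
grip_width: 0.648
```

>>> send_rows(offset=[[0,0,0],[0,0,0],[0,0,0],[0,0,0],[0,0,0]], roll=[0,0,0,0,0], jaw=1)

```text
clock: 48.33
position: [0.5606, 0.0414, 0.3776]
ee_rot: [-0.016, 1.0, -0.007, -0.016]
ft_force: [0.0, -0.4, -0.2]
grip_width: 0.996
```

```bash
cat > tee.py <<'E'
from h import *
im,d,P=grab('wrist',sys.argv[1]); W=world(d,P); W[d==0]=np.nan
m=(np.hypot(W[...,0]-.636,W[...,1]-.043)<.04)&(W[...,2]>.255)&(W[...,2]<.29)
Q=W[m]; print('tee',m.sum(),cv2.minAreaRect((Q[:,:2]*1000).astype(np.float32)),np.median(Q[:,2]))
m=(abs(W[...,2]-.25)<.005)&(np.hypot(W[...,0]-.512,W[...,1]-.04)<.03); (x,y),r=cv2.minEnclosingCircle((W[m][:,:2]*1000).astype(np.float32)); print('probe',x,y,r,'arm angle',.022-np.arctan2(43.2-y,662.7-x))
E
python3 tee.py w12.png
python3 -c "
from h import *
go(.6365,.0432,.30,.022+1.06-np.pi); go(.6365,.0432,.30,.022+1.06)"
```

```text
tee 1476 ((636.2886352539062, 42.75767135620117), (44.0745735168457, 12.345176696777344), 65.40315246582031) 0.2713328630435001
probe 512.916015625 39.98708724975586 14.90323543548584 arm angle 0.000552979952770899
pos [0.5607 0.0414 0.3778] yaw 0.032 tiltz [-0.032 -0.014 -0.999] -> offset [-78.3   0.3  75.3] roll 2.092 q7 1.33 t 48.4
pos [0.5607 0.0414 0.3778] yaw 0.032 tiltz [-0.032 -0.014 -0.999] -> offset [-78.3   0.3  75.3] roll -1.05 q7 1.33 t 48.4
```

>>> send_rows(offset=[[-16,0,0],[-32,0,0],[-48,0,0],[-64,0,0],[-76,0,0]], roll=[-0.11,-0.22,-0.33,-0.44,-0.55])

```text
clock: 48.8
position: [0.6379, 0.0437, 0.3753]
ee_rot: [-0.289, 0.957, -0.002, -0.017]
ft_force: [1.0, -0.3, -0.0]
grip_width: 0.999
```

>>> send_rows(offset=[[0,0,10],[0,0,20],[0,0,30],[0,0,40],[0,0,50]], roll=[-0.11,-0.22,-0.33,-0.44,-0.53])

```text
clock: 49.22
position: [0.6353, 0.0432, 0.3253]
ee_rot: [-0.53, 0.848, 0.003, -0.017]
ft_force: [0.2, 0.5, -0.2]
grip_width: 0.999
```

>>> send_rows(offset=[[0,0,0],[0,0,0],[0,0,0],[0,0,0],[0,0,0]], roll=[0,0,0,0,0])

```text
clock: 49.63
position: [0.6359, 0.0435, 0.3268]
ee_rot: [-0.527, 0.85, 0.002, -0.016]
ft_force: [0.1, 0.6, -0.0]
grip_width: 1.003
```

```bash
python3 -c "
from h import *
go(.6360,.0428,.250,1.12)"
```

```text
pos [0.6359 0.0435 0.3268] yaw 1.111 tiltz [-0.03  -0.013 -0.999] -> offset [-1.3 -2.  76.8] roll -0.009 q7 2.32 t 49.6
```

>>> send_rows(offset=[[0,-1,20],[-1,-2,40],[-1,-2,60],[-1,-2,76],[-1,-2,76]], roll=[0,0,0,0,0], jaw=0.6)

```text
clock: 50.05
position: [0.6345, 0.0418, 0.2471]
ee_rot: [-0.527, 0.849, 0.003, -0.018]
ft_force: [0.5, -1.0, -0.4]
grip_width: 0.6
```

>>> send_rows(offset=[[0,0,0],[0,0,0],[0,0,0],[0,0,0],[0,0,0]], roll=[0,0,0,0,0])

```text
clock: 50.47
position: [0.636, 0.0425, 0.251]
ee_rot: [-0.528, 0.849, 0.002, -0.016]
ft_force: [0.3, -0.5, 0.3]
grip_width: 0.597
```

>>> send_rows(offset=[[0,0,0],[0,0,0],[0,0,0],[0,0,0],[0,0,0]], roll=[0,0,0,0,0], jaw=0, newtons=60)

```text
clock: 50.88
position: [0.6358, 0.0424, 0.2504]
ee_rot: [-0.528, 0.849, 0.002, -0.016]
ft_force: [0.6, 0.5, 1.1]
grip_width: 0.131
```

>>> send_rows(offset=[[0,0,0],[0,0,0],[0,0,0],[0,0,0],[0,0,0]], roll=[0,0,0,0,0])

```text
clock: 51.3
position: [0.6358, 0.0424, 0.2503]
ee_rot: [-0.528, 0.849, 0.002, -0.016]
ft_force: [1.2, -0.4, 1.5]
grip_width: 0.128
```

>>> send_rows(offset=[[0,0,-1],[0,0,-2],[0,0,-3.3],[0,0,-3.3],[0,0,-3.3]], roll=[0,0,0,0,0])

```text
clock: 51.72
position: [0.6356, 0.0423, 0.2527]
ee_rot: [-0.528, 0.849, 0.003, -0.017]
ft_force: [3.0, 0.8, -10.0]
grip_width: 0.123
```

>>> send_rows(offset=[[0,0,0],[0,0,0],[0,0,0],[0,0,0],[0,0,0]], roll=[0.08,0.16,0.24,0.32,0.4])

```text
clock: 52.13
position: [0.6354, 0.0427, 0.2529]
ee_rot: [-0.347, 0.938, -0.0, -0.017]
ft_force: [3.0, 1.7, -9.0]
grip_width: 0.125
```

>>> send_rows(offset=[[0,0,0],[0,0,0],[0,0,0],[0,0,0],[0,0,0]], roll=[0.08,0.16,0.24,0.32,0.4])

```text
clock: 52.55
position: [0.6354, 0.0431, 0.2529]
ee_rot: [-0.154, 0.988, -0.003, -0.017]
ft_force: [3.4, 1.8, -8.9]
grip_width: 0.125
```

>>> send_rows(offset=[[0,0,0],[0,0,0],[0,0,0],[0,0,0],[0,0,0]], roll=[0.08,0.16,0.24,0.29,0.29])

```text
clock: 52.97
position: [0.6354, 0.0433, 0.253]
ee_rot: [-0.01, 1.0, -0.006, -0.016]
ft_force: [1.9, 2.2, -8.6]
grip_width: 0.129
```

```bash
python3 -c "
from h import *
go(.6360,.0428,.240,.022);o=monitor.get_obs();print(o['ft_force'],o['torque'],o['grip_width'])"
```

```text
pos [0.6354 0.0433 0.253 ] yaw 0.021 tiltz [-0.032 -0.012 -0.999] -> offset [-1.  -0.4 13. ] roll -0.001 q7 1.27 t 53.0
[ 1.9040624   2.20048481 -8.63993933] [ 1.03059029 -0.86897295 -0.05523165] 0.1287761269156509
```

>>> send_rows(offset=[[0,0,3],[0,0,6],[-0.4,0,9],[-0.4,0,11.5],[-0.4,0,11.5]], roll=[0,0,0,0,0])

```text
clock: 53.38
position: [0.6356, 0.0432, 0.242]
ee_rot: [-0.012, 1.0, -0.006, -0.015]
ft_force: [0.1, 4.6, -5.4]
grip_width: 0.126
```

>>> send_rows(offset=[[0,0,0],[0,0,0],[0,0,0],[0,0,0],[0,0,0]], roll=[0,0,0,0,0], jaw=0.6)

```text
clock: 53.8
position: [0.6359, 0.0418, 0.2423]
ee_rot: [-0.011, 1.0, -0.007, -0.015]
ft_force: [-0.5, 0.1, -0.2]
grip_width: 0.602
```

>>> send_rows(offset=[[0,0,-20],[10,0,-50],[35,0,-90],[60,0,-125],[75,0,-135]], roll=[0,0,0,0,0])

```text
clock: 54.22
position: [0.5644, 0.0431, 0.3838]
ee_rot: [-0.011, 1.0, -0.006, -0.013]
ft_force: [0.8, 0.4, 0.3]
grip_width: 0.6
```

>>> send_rows(offset=[[0,0,0],[0,0,0],[0,0,0],[0,0,0],[0,0,0]], roll=[0,0,0,0,0])

```text
clock: 54.63
position: [0.5652, 0.0421, 0.3777]
ee_rot: [-0.011, 1.0, -0.006, -0.017]
ft_force: [-0.1, 0.4, 0.9]
grip_width: 0.601
```

```bash
python3 tee.py w13.png
python3 - <<'E'
from h import *
im,d,P=grab('scene','s5.png'); W=world(d,P); W[d==0]=np.nan
m=((abs(W[...,2]-.166)<.006)&(abs(W[...,0]-.4985)<.1)&(abs(W[...,1]-.0095)<.08)).astype(np.uint8)
k,l,s,c=cv2.connectedComponentsWithStats(m)
for i in range(1,k):
    if s[i,4]>20: print(s[i,4],np.median(W[l==i],0))
E
```

```text
tee 1068 ((635.9869995117188, 42.55812072753906), (43.21637725830078, 11.798357009887695), 1.485611081123352) 0.26313286497749366
probe 513.0465698242188 40.03471374511719 14.857577323913574 arm angle 0.0008523766195002239
109 [0.45372688 0.00906154 0.1644455 ]
126 [0.54910268 0.01398976 0.16444956]
```

View pics/s5.png

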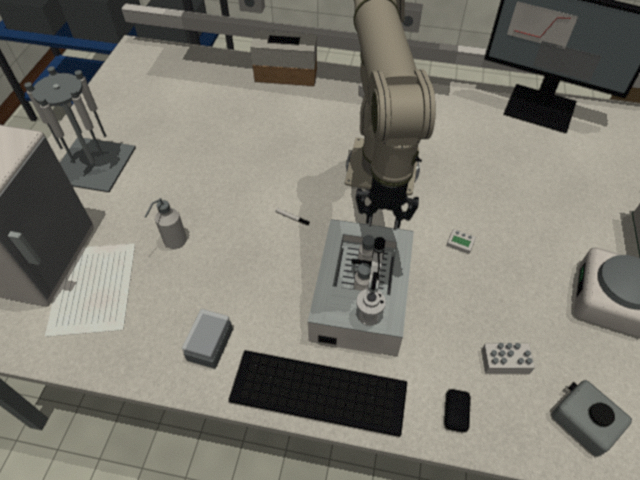

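The view shows both bottles in the well, the arm over it, and the bystanders where they were. I compare the tee height with the start picture.

Run:
```python
from h import *; from m import load
for f in ('w3.png','w13.png'):
    im,d,P=load(f); W=world(d,P); W[d==0]=np.nan
    r=np.hypot(W[...,0]-.636,W[...,1]-.043)
    m=(r<.018)&(W[...,2]>.257)&(W[...,2]<.29); q=(abs(W[...,2]-.203)<.005)&(r<.07)
    print(f,m.sum(),np.median(W[m][:,2]),'plate',np.median(W[q][:,2]))
```

```text
w3.png 765 0.26326221991448323 plate 0.20353481867161247
w13.png 837 0.263226735498666 plate 0.20355191841881756
```

The T-handle is back at its starting height, so the pin is fully home. I hand in.

```bash
python3 -c "
from h import *
print(manip.hand_in())"
```

```text
the job is handed in; nothing more can be done
None
```

The thaw bath is ready and the job is handed in at about 55 s on the robot's clock; no verdict was reported. I pulled and twisted the T-handle out, swung the arm clear, tilted the shelf in flat, stood both bottles on it, swung the arm back to its stop and let the pin drop home.

**Last checks:**
- **Pin:** the top of the T-handle reads 263.2 mm, against 263.3 mm at the start. Its bar is back in line with the arm.
- **Arm:** its angle is about 0.001 rad, so it is at the stop over the well.
- **Shelf:** it lay flat when placed, with a slope under 0.001 and its top at 70.5 mm. It was centred to within 1 mm.
- **Bottles:** there were only two on the bench. Both stand upright on the shelf, with cap tops at about 165–166 mm.
- **Other things:** the bystanders show no shift in the final picture; I did not measure them.

**What did not go to plan:**
- **Twist fell short:** a wrist joint reached its range limit, so the T-handle turned about 1.1 rad instead of a quarter turn. That was past the 0.7 needed, and it held. The hand pushed down on the tee with up to 38 N and kept a 2° tilt from then on.
- **Bump at the stop:** swinging the arm back gave a brief 63 N at the wrist as the arm met its stop. That is under the 120 N wrist limit, but I could not confirm where the contact was for the 40 N limit.
- **Bottle knocked:** one bottle was moved about 3 cm during the run, and I measured it again before grasping.

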